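# Clip the glue bottle back in and screw its cap down

### The arm

A 7-joint arm with a two-finger parallel gripper is mounted at the origin on the work surface. World frame = base frame: x ahead of the robot, y to its left, z up, the work surface at z = 0. Lengths are in m, angles in rad, forces in N, time in s.
With the tool pointing down it reaches from about 0.4 to 0.85 m from the base axis. Payload 4.5 kg.
Tool frame: the origin (TCP) lies midway between the tips of the shut fingers; the grasp point (between the pads) lies 19 mm behind it; z points along the fingers, y is the direction in which the jaws open and shut (so a half turn about z gives the same grasp; the last joint's range is limited). The gripper opens to 88 mm and grips with 3 to 60 N. Pads are 18 mm wide; open, the fingers measure 123 mm over their backs; the gripper's body (75 mm by 187 mm) begins 45 mm behind the grasp point.
Start: joints at [1.221, 0.689, -0.195, 1.565, 0.157, 0.902, -0.215], TCP at [0.234, -0.58, 0.239] pointing down, gripper open.
Joint ranges: [-3.01, 3.01], [-0.46, 2.08], [-1.47, 1.51], [0.13, 2.56], [-1, 4.14], [0.04, 2.09], [-2.66, 2.66]. Speed limits (rad/s): [2.57, 2.57, 3.14, 3.14, 3.14, 3.14, 3.14].

### API

Orientations are given as a unit quaternion [x, y, z, w].
In Python, from plant import get_state, snapshot, finish_job, find_in gives the robot as it stands.
- The arm moves only by the shell command python3 -m creep 'ROWS' [OPENING] [FORCE]. ROWS is JSON, one flat list of numbers, 6 for each row, row after row: the shift along the tool's x, y, z in mm, then the turn, a rotation vector about the tool's x, y, z in degrees. In form: [tx, ty, tz, wx, wy, wz, tx, ty, tz, wx, wy, wz, ...]. A call has 1 to 5 rows; each row shifts and turns the pose as measured when the row begins, along the tool's axes as they then stand; what a row does not reach is not made up. A row lasts 1/12 s, in which the tool goes at most 41.7 mm and 7.16 degrees, less where a joint would pass 70% of its speed; a pose out of reach is approached as far as the arm can. A call is refused whole if a number of a shift passes 41.7 or a number of a turn 7.16, either way. A call with a gripper value outside its range is refused whole. OPENING is the finger opening in mm, from 0 to 88.1, set as the call begins (- or left out, the last holds). The fingers move at their own pace and stop on an object; FORCE is the grip in N (left out, the last holds). Time passes only in rows, so rows that do not move let the fingers close. It gives the time, the measured TCP pose, the force and the opening at its end, in the units of the state.
- get_state(): the state, without advancing time (a new reading comes with each control period).
- snapshot(name): name is "scene" or "top" or "wrist"; returns a dict with "color" (384x512x3 uint8, red, green, blue), "intrinsics" (3x3 intrinsics, pixels), "dist_coeffs" ([k1, k2, p1, p2, k3] as OpenCV has them; the pictures are not rectified), "extrinsics" (4x4, takes a point from world to camera coordinates). Camera axes: x right, y down, z forward; pixel columns grow to the right and rows downward; lengths in m; the calibration is good to about 2 mm. A picture is of the moment at which its call begins. There is no depth.
- finish_job(): hands the job in, once; it reports no verdict.
Trained networks look in the newest picture that a camera, given by its name, has taken for a name from the list of things; names that differ only in an ending like _2 or _b are one class to them, and where a whole thing is asked for, a point or a joint stands for the part that bears it (a point fixed in the world has none). Each returns a list of dicts, best first, with "score" (0 to 1); they miss things now and then, are a little off and sometimes report something else, mostly with a low value. They report only what shows in the picture. A call takes as long as a camera call. They do not tell look-alikes from the thing itself.
- find_in(thing, camera): "xy" ([column, row] in pixels, amid what is visible of it).
The state is a dict: "clock": time; "q": joint angles; "qd": joint speeds; "joint_torque": joint torques, N m; "tool_pos": TCP position; "eef_rot": TCP orientation; "contact_force": force on the tool from outside, world axes, zero at the start; "moment": the same for the moment, N m; "opening": opening from 0.0 (shut) to 1.0 (fully open).
Only numpy, scipy, OpenCV 4.12 (cv2) and the standard library are available. Lean on these libraries where they do the work, as an engineer would, in place of code of your own. Each camera call takes 0.05 s, during which the arm holds its last target.

### The job

One glue bottle has been left out on the bench with its screw cap slack. Carry it upright by its body, not by the slack cap, push it into the empty bench clip until it snaps fully home, and only then take it by the cap and screw the cap clockwise until it is tight. Leave the bottle in its clip with its cap tight, and do not shift the other things on the bench.

Things in the scene. Friction and masses are not known exactly. Their poses are not given: they have to be found in the camera images.
- bottle_mid (a point): The loose glue bottle, free on the bench: white plastic, 60 x 60 mm square body with 8 mm chamfers on its upright edges, straight to 104 mm above its foot, then a shoulder narrowing to 49 mm width at 111 mm, then the black cap; 0.25 to 0.45 kg. This point is on its axis, 52 mm above its foot; z up its axis, x and y square to its faces (it fits the clip any of the four ways round).
- cap: The bottle's black ribbed screw cap, round, 50 mm across, 20 mm tall. Origin at the centre of its underside, z up. Screwed down, its underside is 114 mm and its top 134 mm above the bottle's foot; at the start it stands 2 to 3 mm higher. It is captive and cannot come off.
- cap_turn (a joint): How far the cap is unscrewed, in rad: 0 is tight against its stop, it starts 1.9 to 2.9 open, 3.3 is the most. Turning clockwise seen from above lowers the value and the cap (1 mm per rad). It takes about 0.1 N m all the way and stays where it is left.
- clip: The empty clip: a steel bracket fixed to the bench, 66 mm high, the bench its floor, open at the top and at its front (-x). Back plate with its inner face 30 mm behind the seat (+x), side cheeks 31.5 mm to either side. Two sprung rollers at its mouth, 24 to 37 mm in front of the seat, 45 mm apart at rest, 28 to 58 mm above the bench. Origin on the bench below the seat.
- clip_seat (a point): Where the bottle's own point lies when the bottle is fully home in the empty clip, 52 mm above the bench; x points into the clip, z up. The bottle slides along the bench in +x, squared to the clip; spreading the rollers takes about 15 N, then they snap onto its two front chamfers, the force drops and they hold it against the back plate.
- clip2_seat (a point): The same point of the second, identical clip, which already holds another bottle.
- neighbour_mid (a point): The other glue bottle, of the same shape and size, cap tight, standing in the second clip; this point is on its axis 52 mm above its foot. Leave alone.
- tape: A grey roll of tape lying flat, 108 mm across, 48 mm high, origin under its centre. Leave alone.
- spray: A clear trigger spray bottle with a white head, 76 mm across, 210 mm high, origin under its centre. Leave alone.
Things that resemble listed ones, but are neither listed nor needed, are in the scene too. What is shaped like the clip but pink or red is not meant.

How it is judged:
By the outcome, as a careful person would: the job done as asked, in the order asked, and still so for the second after the job is handed in, with the robot touching nothing.
It also fails if it takes over 58 s, if anything falls off the work surface, if the arm or the gripper's body presses on something with over 40 N, if the wrist force passes 120 N, or if a joint passes its speed limit or range.

## Working session

There is one attempt and no reset: what is moved stays moved. The work goes in short steps, Python scripts to look and compute and a shell command to move; the robot and the scene stay as the last step left them, time stands still between calls to the robot, and variables do not carry over. Pictures are saved under pics/ and viewed, and the job is handed in when it is done.

```bash
ls; mkdir -p pics; python3 - <<'E'
from plant import *
import cv2,numpy as np
print(get_state())
for n in("scene","top","wrist"):
    s=snapshot(n);cv2.imwrite(f"pics/{n}0.png",s["color"][:,:,::-1])
    print(n,s["intrinsics"],s["dist_coeffs"],np.round(s["extrinsics"],3).tolist())
    for t in("bottle_mid","cap","clip","tape","spray"):
        print(t,[(np.round(d["xy"]).tolist(),round(d["score"],2)) for d in find_in(t,n)])
E
```

```text
pics
{'clock': 0.0, 'q': array([ 1.2208179 ,  0.69000428, -0.19449086,  1.56633942,  0.15732503,
        0.90247468, -0.21510333]), 'qd': array([1.51064908e-03, 1.01282298e-03, 8.65048708e-05, 2.68659279e-04,
       3.88630373e-04, 1.02073580e-03, 1.11756402e-03]), 'joint_torque': array([-1.01569152e-03, -5.27557218e+01, -1.26676016e+00, -1.53427130e+01,
       -5.24713250e-02,  6.58825447e-03,  1.83241118e-04]), 'tool_pos': array([ 0.23372039, -0.57898085,  0.237898  ]), 'eef_rot': array([ 9.81637820e-01,  1.90752063e-01, -2.53377090e-04, -8.80851569e-04]), 'contact_force': array([0.62372074, 0.45621853, 0.12111273]), 'moment': array([-0.02741165,  0.00253033, -0.02100891]), 'opening': 1.0000672892771123}
scene [[371.29138906   0.         249.39113392]
 [  0.         371.29138906 197.38945677]
 [  0.           0.           1.        ]] [-0.07345551  0.          0.          0.          0.        ] [[0.869, 0.494, -0.012, -0.499], [0.345, -0.623, -0.702, -0.139], [-0.354, 0.607, -0.712, 1.234], [0.0, 0.0, 0.0, 1.0]]
bottle_mid [([243.0, 156.0], 0.61)]
cap [([244.0, 141.0], 0.61), ([26
[... 398 characters left out ...]
, -0.221, 0.602], [0.221, -0.005, -0.975, 1.162], [0.0, 0.0, 0.0, 1.0]]
bottle_mid [([204.0, 244.0], 0.7)]
cap [([200.0, 238.0], 0.77), ([154.0, 221.0], 0.67), ([294.0, 167.0], 0.26)]
clip [([252.0, 134.0], 0.83), ([293.0, 167.0], 0.76), ([311.0, 248.0], 0.75), ([157.0, 219.0], 0.71)]
tape [([137.0, 210.0], 0.64)]
spray [([410.0, 174.0], 0.93)]
wrist [[280.35468831   0.         254.84544691]
 [  0.         280.35468831 190.53491607]
 [  0.           0.           1.        ]] [-0.0691861  0.         0.         0.         0.       ] [[0.375, -0.927, 0.0, -0.625], [-0.887, -0.359, 0.29, -0.041], [-0.268, -0.109, -0.957, 0.389], [0.0, 0.0, 0.0, 1.0]]
bottle_mid []
cap []
clip []
tape []
spray []
```

View pics/scene0.png

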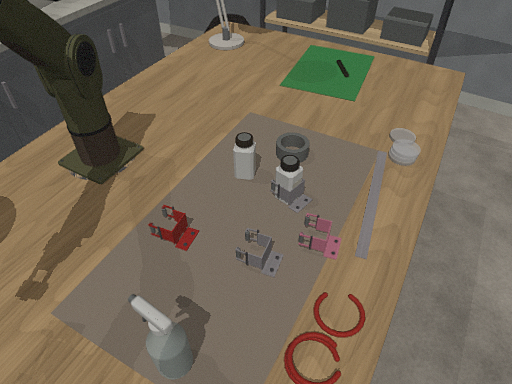

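View pics/top0.png

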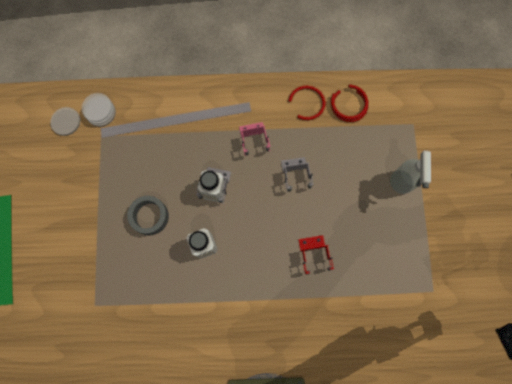

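```bash
python3 -c "
import cv2
a=cv2.imread('pics/scene0.png')[110:310,130:400];cv2.imwrite('pics/scene0c.png',cv2.resize(a,None,fx=2.9,fy=2.9,interpolation=cv2.INTER_CUBIC))
a=cv2.imread('pics/top0.png')[100:300,90:350];cv2.imwrite('pics/top0c.png',cv2.resize(a,None,fx=3,fy=3,interpolation=cv2.INTER_CUBIC))"
```

```text
(no output)
```

View pics/scene0c.png

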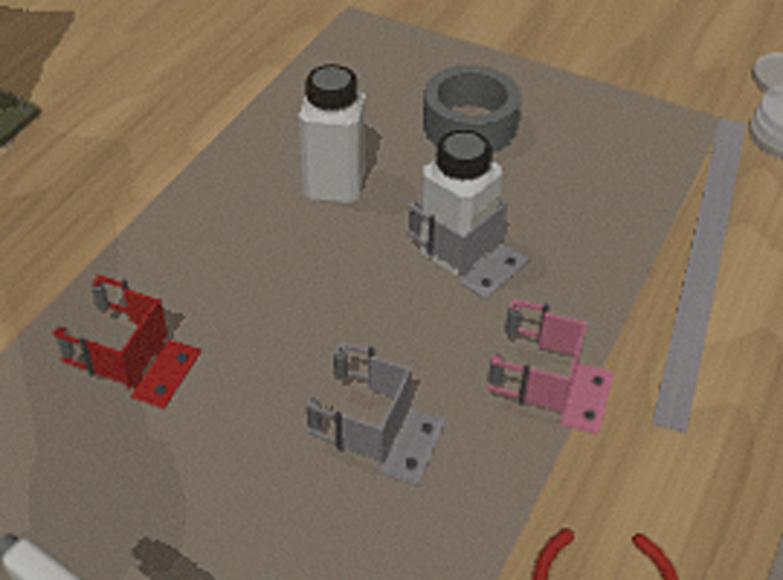

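View pics/top0c.png

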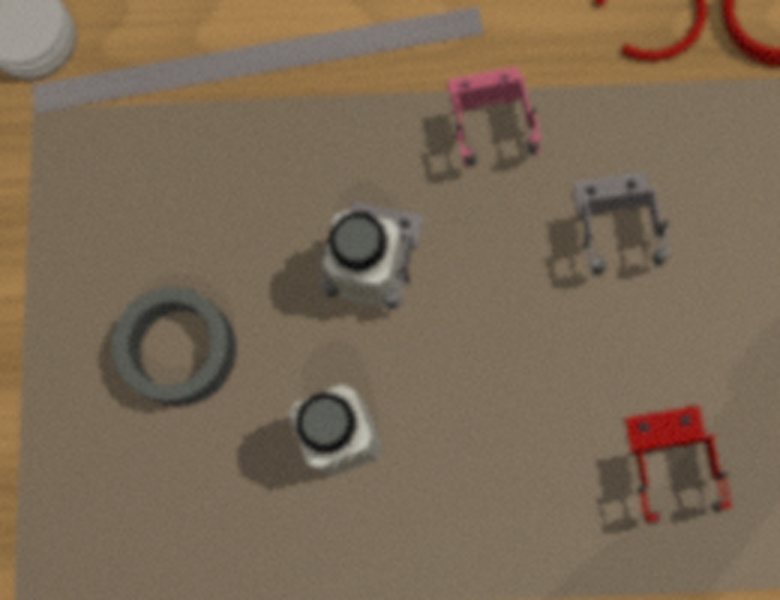

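Candidates for the bottle: the free-standing one at scene (244,156) / top (201,242), and the one at scene (290,180) / top (212,183), which is already in a grey clip, so it's the neighbour. 
Candidates for the clip: the empty grey one at scene (259,250) / top (297,172), red at scene (175,228), pink at scene (320,237), and a grey one that is occupied. 
I choose the free bottle and the empty grey clip. The crops confirm both.

```bash
cat > h.py <<'E'
from plant import *
import cv2,numpy as np
from scipy.spatial.transform import Rotation as R
def proj(s,P):
    E=s["extrinsics"];P=np.atleast_2d(P).astype(float)
    return cv2.projectPoints(P,cv2.Rodrigues(E[:3,:3])[0],E[:3,3],s["intrinsics"],np.array(s["dist_coeffs"]))[0][:,0]
def ray(s,px,z):
    E=s["extrinsics"];u=cv2.undistortPoints(np.array([[px]],float),s["intrinsics"],np.array(s["dist_coeffs"]))[0,0]
    d=E[:3,:3].T@np.array([u[0],u[1],1]);c=-E[:3,:3].T@E[:3,3]
    return c+d*(z-c[2])/d[2]
def frame(x,y,yaw,P):
    c,s=np.cos(yaw),np.sin(yaw);P=np.array(P,float);Q=P.copy()
    Q[:,0]=x+c*P[:,0]-s*P[:,1];Q[:,1]=y+s*P[:,0]+c*P[:,1];return Q
def octo(z,h=.03,c=.008):
    a=h-c;return [(h,a,z),(a,h,z),(-a,h,z),(-h,a,z),(-h,-a,z),(-a,-h,z),(a,-h,z),(h,-a,z)]
def circ(z,r=.025):
    return [(r*np.cos(t),r*np.sin(t),z) for t in np.linspace(0,2*np.pi,24,endpoint=False)]
def clip():
    # back plate, cheeks
    return [[(.03,-.0315,z),(.03,.0315,z)] for z in(0,.066)]+[[(.03,s*.0315,.066),(-.024,s*.0315,.066)] for s in(1,-1)]+[[(.03,s*.0315,0),(.03,s*.0315,.066)] for s in(1,-1)]+[[(-.03,s*.0225,.028),(-.03,s*.0225,.058)] for s in(1,-1)]
def overlay(s,bott=None,clips=[],name="o.png",crop=None,f=3,dz=.0025):
    im=cv2.cvtColor(s["color"],cv2.COLOR_RGB2BGR)
    x0,y0,x1,y1=crop or (0,0,512,384)
    im=cv2.resize(im[y0:y1,x0:x1],None,fx=f,fy=f,interpolation=cv2.INTER_CUBIC)
    def pl(P,cl,closed):
        p=((proj(s,P)-[x0,y0]+.5)*f*8).astype(np.int32);cv2.polylines(im,[p],closed,cl,1,cv2.LINE_AA,3)
    if bott is not None:
        for z in(0,.104):pl(frame(*bott,octo(z)),(0,255,0),True)
        for z in(.114+dz,.134+dz):pl(frame(*bott,circ(z)),(0,255,255),True)
    for c in clips:
        for e in clip():pl(frame(*c,e),(255,255,0),False)
    cv2.imwrite("pics/"+name,im)
E
python3 - <<'E'
from h import *
t=snapshot("top");s=snapshot("scene")
# cap-top centre
print("bot",ray(t,(198.5,240.3),.1365),ray(s,(244.5,136.5),.1365))
print("nb",ray(t,(209,180.3),.134),ray(s,(290,160),.134))
# clip back plate top edge in top crop / front rollers
for p,z in(((284,163),.066),((307.5,161),.066),((288.5,188),.058),((310,184.5),.058),((284,163),0)):print(p,ray(t,p,z))
E
```

```text
bot [0.46510185 0.16118551 0.1365    ] [0.46619436 0.16434181 0.1365    ]
nb [0.62202541 0.13388315 0.134     ] [0.62536666 0.13427353 0.134     ]
(284, 163) [ 0.68289484 -0.06845353  0.066     ]
(307.5, 161) [ 0.68670039 -0.13456926  0.066     ]
(288.5, 188) [ 0.61255442 -0.0783752   0.058     ]
(310, 184.5) [ 0.62069205 -0.13874846  0.058     ]
(284, 163) [ 0.70229559 -0.07240962  0.        ]
```

```bash
python3 - <<'E'
from h import *
t=snapshot("top");s=snapshot("scene")
B=(.4655,.162,.2);C=(.645,-.104,.08)
overlay(t,B,[C],"t1.png",(170,130,340,270),4.6)
overlay(s,B,[C],"s1.png",(210,120,340,290),3.4)
E
```

```text
(no output)
```

View pics/t1.png

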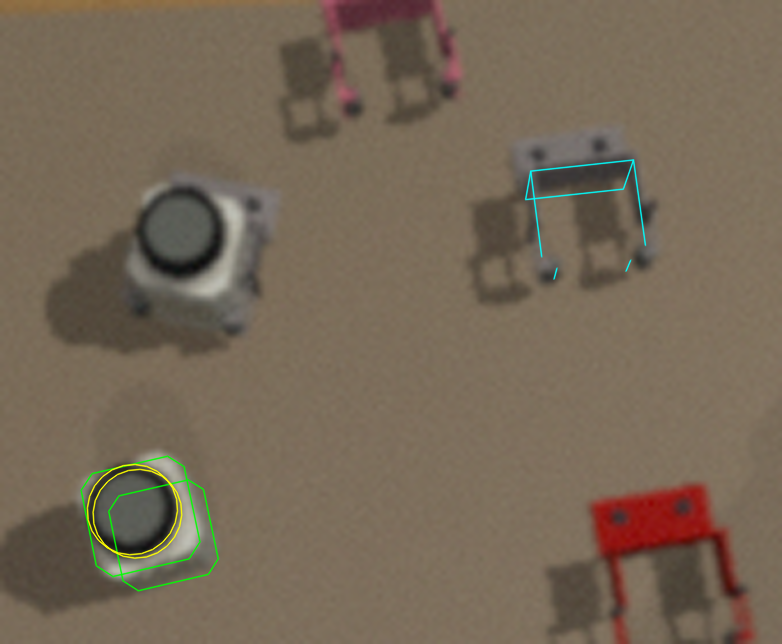

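View pics/s1.png

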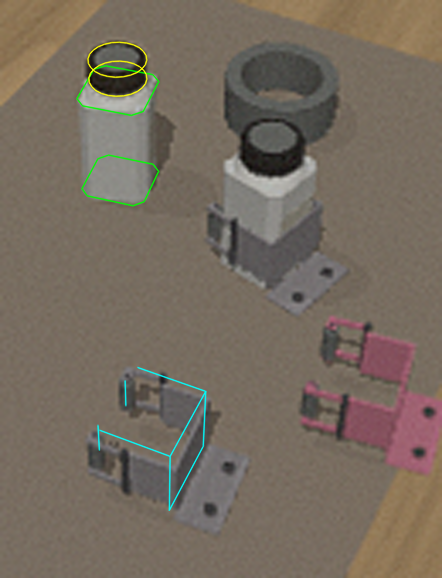

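```bash
cat >> h.py <<'E'
def delta(x,y,z,yaw):
    """target: tool down, tool x at yaw in world. prints tool-frame shift mm and turn about tool z (deg)"""
    st=get_state();M=R.from_quat(st["eef_rot"]).as_matrix()
    d=M.T@(np.array([x,y,z])-st["tool_pos"])*1000
    T=np.array([[np.cos(yaw),np.sin(yaw),0],[np.sin(yaw),-np.cos(yaw),0],[0,0,-1]]).T
    T=np.array([[np.cos(yaw),np.sin(yaw),0],[np.sin(yaw),-np.cos(yaw),0],[0,0,-1.]]).T
    w=np.degrees(R.from_matrix(M.T@T).as_rotvec())
    print("shift",np.round(d,1),"turn",np.round(w,2),"yaw now",round(float(np.arctan2(M[1,0],M[0,0])),4),"clock",round(st["clock"],2),"F",np.round(st["contact_force"],1),"M",np.round(st["moment"],2),"op",round(st["opening"]*88.1,1),"q",np.round(st["q"],2))
    return M,st
E
python3 - <<'E'
from h import *
M,st=delta(.45,-.25,.25,.384)
delta(.40,.12,.28,.384)
w=snapshot("wrist");E=w["extrinsics"];c=-E[:3,:3].T@E[:3,3]
print("cam in tool",M.T@(c-st["tool_pos"]),"axis",M.T@E[2,:3])
E
```

```text
shift [ 323.6 -224.7  -11.3] turn [ 0.   -0.   -0.01] yaw now 0.3838 clock 1.1 F [-0.3 -0.3 -0.1] M [ 0.05  0.02 -0.  ] op 87.7 q [ 1.22  0.69 -0.19  1.57  0.16  0.9  -0.22]
shift [ 415.8 -586.5  -41.3] turn [ 0.   -0.   -0.01] yaw now 0.3838 clock 1.1 F [-0.3 -0.3 -0.1] M [ 0.05  0.02 -0.  ] op 87.7 q [ 1.22  0.69 -0.19  1.57  0.16  0.9  -0.22]
cam in tool [ 7.43844493e-02  1.37700595e-04 -1.45761897e-01] axis [-2.89695585e-01  2.24004312e-04  9.57118811e-01]
```

```bash
python3 - <<'E'
from h import *
delta(.58,-.13,.27,.08)
E
python3 -m creep '[38,-24,-3,0,0,0,38,-24,-3,0,0,0,38,-24,-3,0,0,0,38,-24,-3,0,0,0,38,-24,-3,0,0,0]'
python3 -m creep '[38,-24,-3,0,0,0,38,-24,-3,0,0,0,38,-24,-3,0,0,0,38,-24,-3,0,0,0,38,-24,-3,0,0,0]'
python3 - <<'E'
from h import *
delta(.58,-.13,.27,.08)
E
```

```text
shift [ 489.1 -287.3  -31.3] turn [ 0.   -0.   17.41] yaw now 0.3839 clock 1.15 F [-0.7  0.1 -0.1] M [ 0.03  0.03 -0.  ] op 88.1 q [ 1.22  0.69 -0.19  1.57  0.16  0.9  -0.22]
clock: 1.57
tool_pos: [0.3526, -0.4142, 0.2507]
eef_rot: [0.984, 0.179, -0.003, 0.003]
contact_force: [1.0, 0.5, -0.2]
opening: 1.0
clock: 1.98
tool_pos: [0.4774, -0.2475, 0.2638]
eef_rot: [0.984, 0.178, -0.002, 0.004]
contact_force: [0.1, 0.1, -0.5]
opening: 0.999
shift [137.3 -74.   -7.6] turn [ 0.48  0.28 15.97] yaw now 0.3587 clock 1.98 F [ 0.1  0.1 -0.5] M [ 0.03 -0.02 -0.03] op 88.0 q [ 0.48  0.54 -0.16  1.8   0.12  0.81 -0.95]
```

```bash

python3 -m creep '[30,-18,-2,0,0,5,30,-18,-2,0,0,5,30,-18,-2,0,0,5,30,-18,-2,0,0,5,0,0,0,0,0,0]'
python3 - <<'E'
from h import *
delta(.58,-.13,.27,.08)
s=snapshot("wrist");overlay(s,None,[(.645,-.104,.08)],"w1.png",None,1.56)
E
```

```text
clock: 2.4
tool_pos: [0.5876, -0.133, 0.2725]
eef_rot: [1.0, 0.004, 0.002, 0.001]
contact_force: [-0.0, 0.9, 0.3]
opening: 1.0
shift [-7.6 -3.1  2.4] turn [ 0.15 -0.23 -4.11] yaw now 0.0083 clock 2.4 F [-0.   0.9  0.3] M [ 0.09 -0.05 -0.05] op 88.1 q [ 0.17  0.61 -0.04  1.61  0.03  0.92 -1.45]
```

View pics/w1.png

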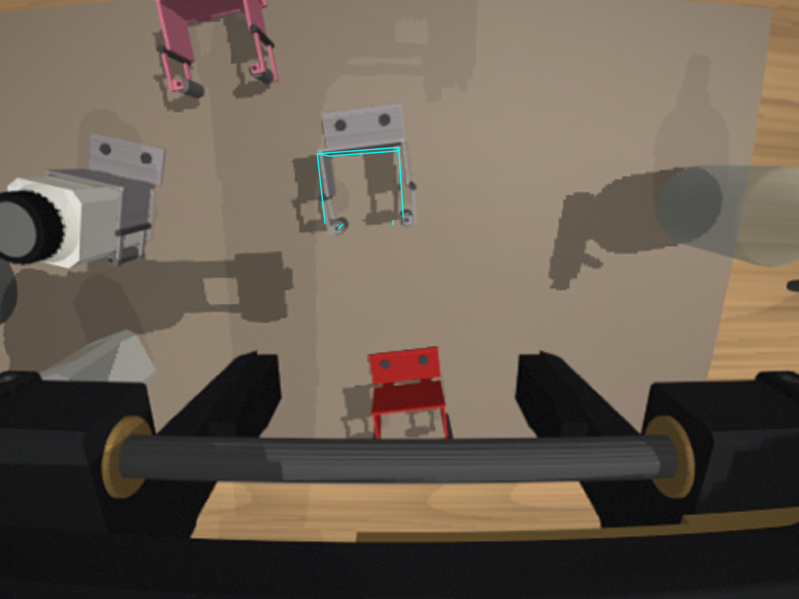

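```bash
python3 - <<'E'
from h import *
s=snapshot("wrist");t=snapshot("top");C=(.645,-.108,.08)
overlay(s,None,[C],"w2.png",(180,55,280,160),5.5)
overlay(t,None,[C],"t2.png",(270,140,330,200),9)
E
```

```text
(no output)
```

View pics/w2.png

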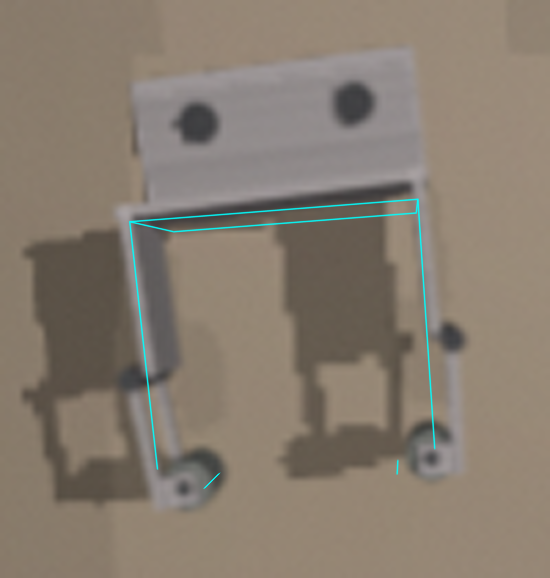

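View pics/t2.png

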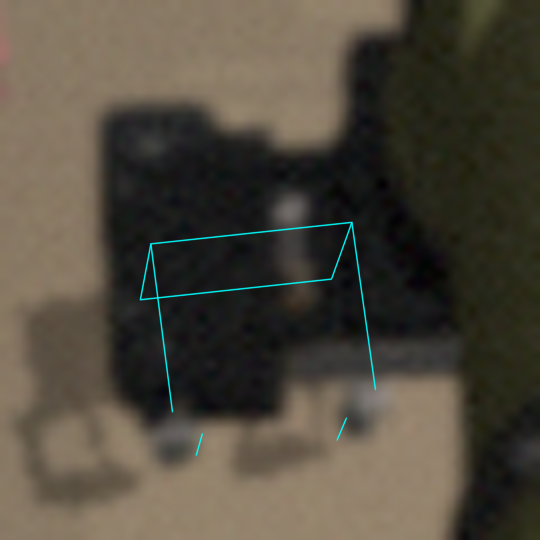

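```bash
python3 - <<'E'
from h import *
s=snapshot("wrist")
f=lambda u,v:(180+u/5.5-.5,55+v/5.5-.5)
E=s["extrinsics"];print("cam",-E[:3,:3].T@E[:3,3])
for n,u,v,z in(("backL",132,214,.066),("backR",413,189,.066),("cheekL",148,375,.066),("cheekR",428,335,.066),("holeL",198,123,.003),("holeR",353,103,.003),("baseL",133,86,.003),("baseR",412,48,.003),("rolL",184,487,.06),("rolR",431,457,.06)):
    print(n,np.round(ray(s,f(u,v),z),4))
E
```

```text
cam [ 0.65603104 -0.14027048  0.4173322 ]
backL [ 0.6697 -0.0816  0.066 ]
backR [ 0.6749 -0.1427  0.066 ]
cheekL [ 0.6353 -0.0837  0.066 ]
cheekR [ 0.644  -0.1461  0.066 ]
holeL [ 0.6943 -0.0887  0.003 ]
holeR [ 0.699  -0.1279  0.003 ]
baseL [ 0.7032 -0.0726  0.003 ]
baseR [ 0.7121 -0.1428  0.003 ]
rolL [ 0.6096 -0.09    0.06  ]
rolR [ 0.6165 -0.147   0.06  ]
```

```bash
python3 - <<'E'
from h import *
M,st=delta(.58,-.13,.27,.08)
s=snapshot("wrist");C=(.643,-.110,.11)
E=s["extrinsics"];c=-E[:3,:3].T@E[:3,3];print("cam",c,"tool",st["tool_pos"],M.T@(c-st["tool_pos"]))
print("fwd",E[2,:3],"expected", M@np.array([-.2897,0,.9571]), "right",E[0,:3],M[:,1],st["qd"].round(3))
overlay(s,None,[C],"w3.png",(180,55,280,160),5.5)
overlay(snapshot("scene"),None,[C],"s3.png",(230,215,300,280),8)
E
```

```text
shift [ -0.3 -12.6   1.8] turn [ 0.46  0.24 -4.55] yaw now 0.0005 clock 2.6 F [-0.4 -0.8  0.6] M [0.02 0.07 0.01] op 88.1 q [ 0.18  0.61 -0.04  1.61  0.04  0.92 -1.44]
cam [ 0.65538386 -0.14165452  0.41735027] tool [ 0.58036008 -0.14261972  0.27189706] [ 0.07446404  0.00027752 -0.14574349]
fwd [-0.29334365 -0.00831698 -0.95597088] expected [-0.29337635 -0.008062   -0.95594551] right [ 0.00111121 -0.99996445  0.00835875] [ 5.27839283e-04 -9.99965653e-01  8.27125034e-03] [ 0.024 -0.008  0.011  0.011 -0.    -0.003 -0.003]
```

View pics/w3.png

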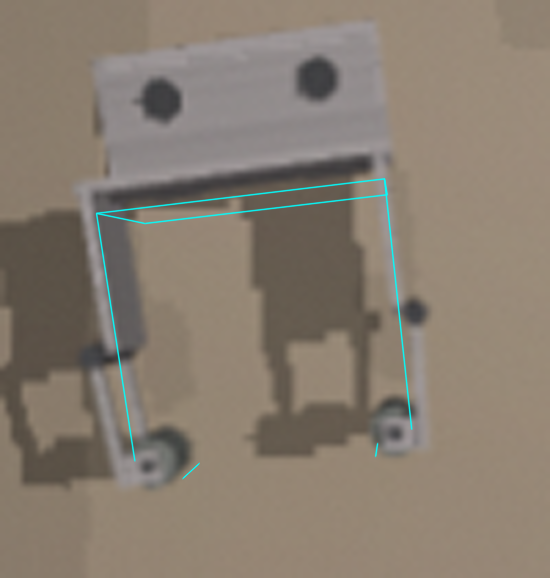

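View pics/s3.png

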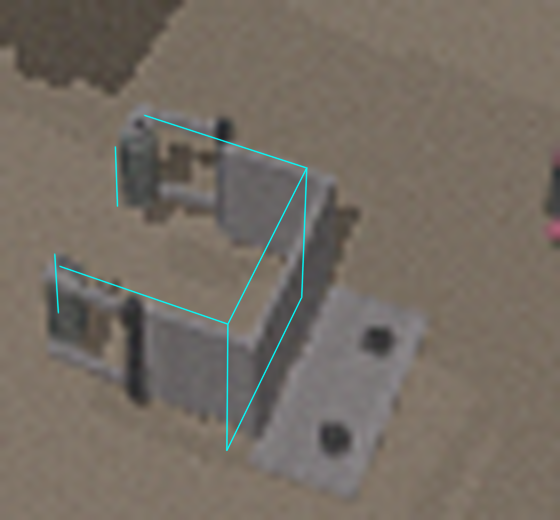

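```bash
python3 - <<'E'
from h import *
s=snapshot("wrist");C=(.648,-.1085,.115)
overlay(s,None,[C],"w4.png",(180,55,280,160),5.5)
overlay(snapshot("scene"),None,[C],"s4.png",(230,215,300,280),8)
f=lambda u,v:(180+u/5.5-.5,55+v/5.5-.5)
for n,u,v,z in(("backL",92,191,.066),("backR",376,163,.066),("holeL",161,100,.003),("holeR",317,79,.003),("rolL",149,464,.06),("rolR",395,432,.06)):
    print(n,np.round(ray(s,f(u,v),z),4))
E
```

```text
backL [ 0.6739 -0.0756  0.066 ]
backR [ 0.6793 -0.1372  0.066 ]
holeL [ 0.6991 -0.0821  0.003 ]
holeR [ 0.7038 -0.1215  0.003 ]
rolL [ 0.6141 -0.0844  0.06  ]
rolR [ 0.6212 -0.141   0.06  ]
```

View pics/w4.png

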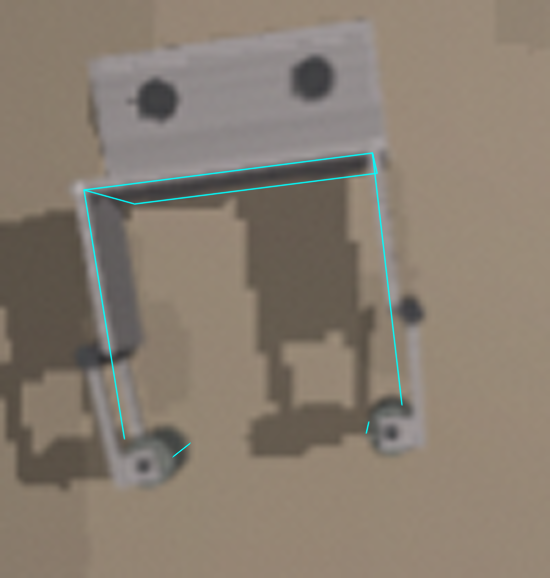

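View pics/s4.png

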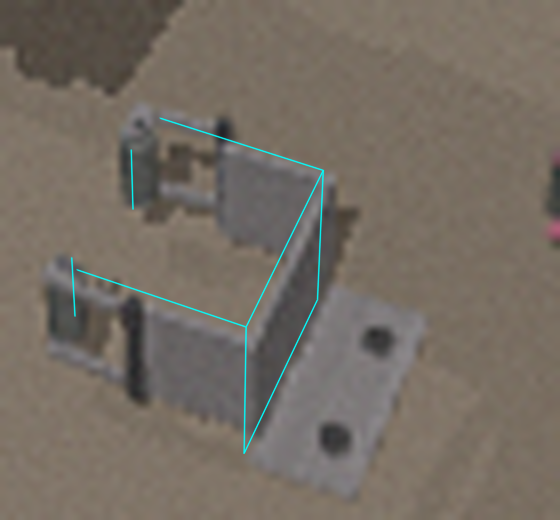

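```bash
python3 -m creep '[-14,-34,-2,0,0,0,-14,-34,-2,0,0,0,-14,-36,-2,0,0,-7,-10,-38,-2,0,0,-7,-6,-38,0,0,0,-7]'
python3 -m creep '[0,-39,0,0,0,-7,5,-39,0,0,0,-7,0,0,0,0,0,-7,0,0,0,0,0,-7,0,0,0,0,0,-7]'
python3 - <<'E'
from h import *
delta(.484,.105,.28,1.87)
E
```

```text
clock: 3.22
tool_pos: [0.5091, 0.0221, 0.2784]
eef_rot: [0.985, 0.174, -0.001, 0.009]
contact_force: [1.0, 0.3, 0.4]
opening: 0.999
clock: 3.63
tool_pos: [0.4756, 0.1066, 0.2792]
eef_rot: [0.883, 0.47, -0.002, 0.006]
contact_force: [0.4, -0.7, -0.8]
opening: 1.0
shift [ 3.4  7.9 -0.8] turn [  0.27   0.72 -51.06] yaw now 0.9788 clock 3.63 F [ 0.4 -0.7 -0.8] M [-0.07 -0.01  0.  ] op 88.1 q [-0.11  0.46 -0.32  1.91  0.22  0.8  -1.14]
```

```bash
python3 -m creep '[0,0,0,0,0,-7,0,0,0,0,0,-7,0,0,0,0,0,-7,0,0,0,0,0,-7,0,0,0,0,0,-7]'
python3 -m creep '[4,2,0,0,0,-7,4,2,0,0,0,-7,0,0,0,0,0,0,0,0,0,0,0,0]'
python3 - <<'E'
from h import *
delta(.484,.105,.28,1.87)
s=snapshot("wrist");B=(.4655,.162,.3)
overlay(s,B,[],"w5.png",None,1.56)
E
```

```text
clock: 4.05
tool_pos: [0.4749, 0.1028, 0.2805]
eef_rot: [0.696, 0.718, -0.004, 0.007]
contact_force: [0.3, -0.4, -0.5]
opening: 1.003
clock: 4.38
tool_pos: [0.4781, 0.1065, 0.2808]
eef_rot: [0.603, 0.798, -0.005, 0.007]
contact_force: [0.2, -1.1, -0.0]
opening: 1.004
shift [-3.1  5.3  0.9] turn [ 0.02  0.97 -1.25] yaw now 1.8481 clock 4.38 F [ 0.2 -1.1 -0. ] M [ 0.02 -0.1   0.01] op 88.5 q [ 0.05  0.5  -0.57  1.9   0.37  0.85 -0.44]
```

View pics/w5.png

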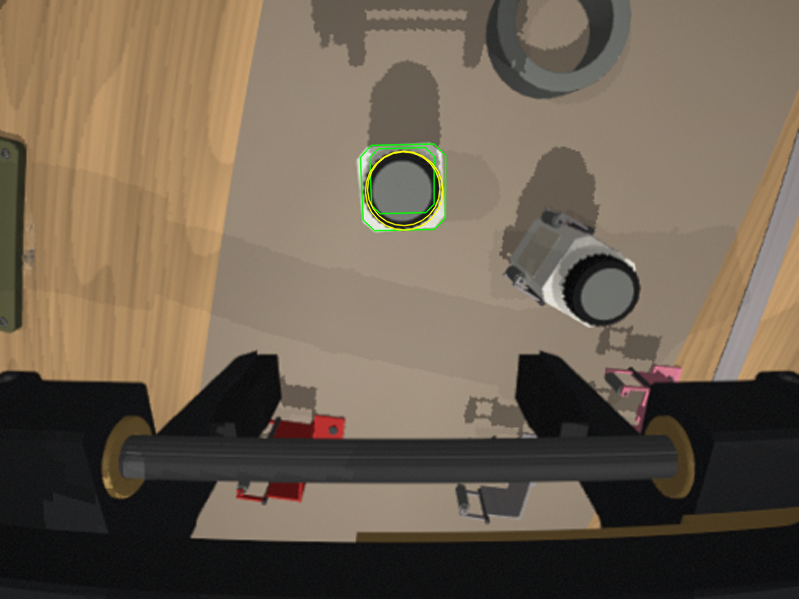

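```bash
python3 - <<'E'
from h import *
s=snapshot("wrist");B=(.4655,.162,.3)
overlay(s,B,[],"w6.png",(220,82,296,158),7.5)
overlay(snapshot("scene"),B,[],"s6.png",(225,125,265,190),9)
E
```

```text
(no output)
```

View pics/w6.png

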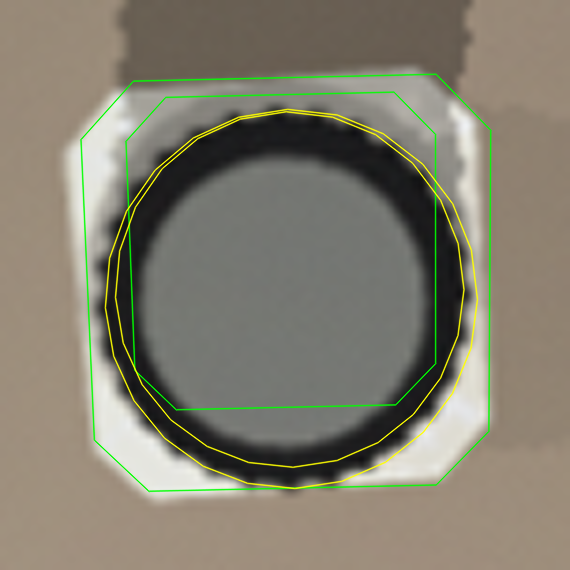

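View pics/s6.png

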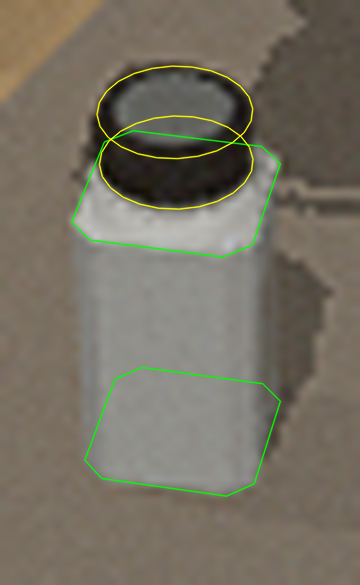

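```bash
python3 - <<'E'
from h import *
delta(.4643,.1615,.079,1.89)
E
python3 -m creep '[28,-2,10,0,0,-2,24,-2,25,0,0,0,8,0,30,0,0,0,0,0,20,0,0,0,0,0,0,0,0,0]' 88
python3 - <<'E'
from h import *
delta(.4643,.1615,.079,1.89)
E
```

```text
shift [ 59.8   1.7 200.9] turn [ 0.01  0.99 -2.34] yaw now 1.8491 clock 4.53 F [-0.4  0.1 -0.2] M [-0.01 -0.07 -0.04] op 88.2 q [ 0.05  0.5  -0.57  1.9   0.37  0.85 -0.44]
clock: 4.95
tool_pos: [0.4598, 0.1628, 0.1941]
eef_rot: [0.593, 0.805, -0.002, 0.01]
contact_force: [-0.2, -0.4, -0.1]
opening: 0.998
shift [ -0.5   2.9 115.2] turn [ 0.48  1.04 -1.1 ] yaw now 1.8708 clock 4.95 F [-0.2 -0.4 -0.1] M [ 0.   -0.11  0.01] op 87.9 q [-0.14  0.61 -0.48  2.02  0.51  0.63 -0.67]
```

```bash

python3 -m creep '[0,2,10,0.4,1,-1,0,1,15,0,0,0,0,0,15,0,0,0,0,0,10,0,0,0,0,0,0,0,0,0]' 88
python3 - <<'E'
from h import *
delta(.4643,.1615,.079,1.89)
s=snapshot("wrist");overlay(s,(.4643,.1615,.32),[],"w7.png",None,1.56)
E
```

```text
clock: 5.37
tool_pos: [0.4654, 0.1633, 0.1459]
eef_rot: [0.589, 0.808, 0.001, 0.003]
contact_force: [0.0, -0.5, -0.9]
opening: 0.999
shift [-1.2 -2.  66.8] turn [ 0.3   0.14 -0.45] yaw now 1.8821 clock 5.37 F [ 0.  -0.5 -0.9] M [-0.06 -0.11 -0.01] op 88.0 q [-0.17  0.7  -0.42  2.04  0.57  0.51 -0.7 ]
```

View pics/w7.png

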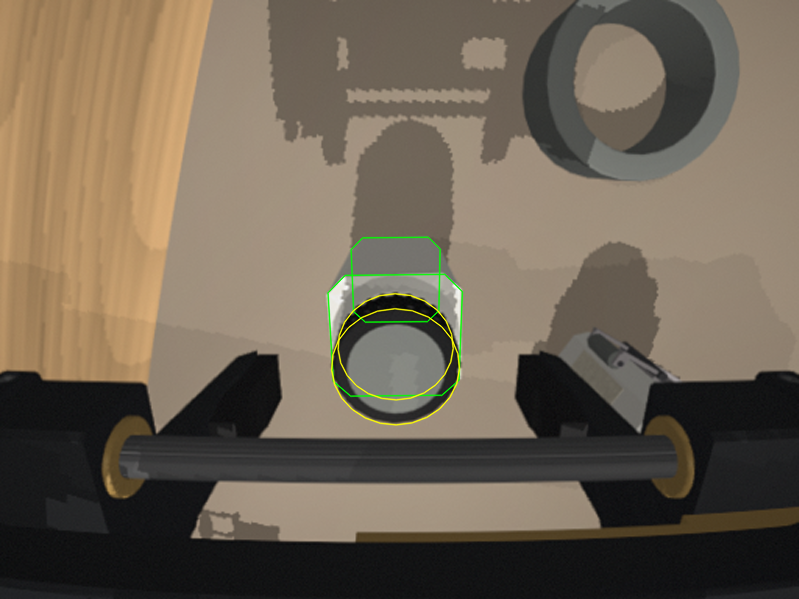

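```bash

python3 -m creep '[-1,-2,18,0.3,0,-0.5,0,0,18,0,0,0,0,0,15,0,0,0,0,0,8,0,0,0,0,0,0,0,0,0]' 88
python3 - <<'E'
from h import *
delta(.4643,.1615,.079,1.89)
E
```

```text
clock: 5.83
tool_pos: [0.4704, 0.1627, 0.0924]
eef_rot: [0.588, 0.809, 0.005, 0.005]
contact_force: [-0.3, -0.6, -0.5]
opening: 0.999
shift [ 0.8 -6.4 13.3] turn [ 0.81  0.17 -0.3 ] yaw now 1.8848 clock 5.83 F [-0.3 -0.6 -0.5] M [-0.04 -0.1   0.04] op 88.0 q [-0.24  0.79 -0.31  2.07  0.67  0.37 -0.78]
```

```bash

python3 -m creep '[0,-4,5,0.8,0,0,0,-2,5,0,0,0,0,0,3,0,0,0,0,0,0,0,0,0,0,0,0,0,0,0]' 88
python3 - <<'E'
from h import *
delta(.4643,.1615,.079,1.89)
E
```

```text
clock: 6.25
tool_pos: [0.4665, 0.1613, 0.0815]
eef_rot: [0.589, 0.808, 0.001, 0.002]
contact_force: [0.4, -0.7, -1.1]
opening: 0.998
shift [ 0.9 -2.   2.5] turn [ 0.25  0.16 -0.4 ] yaw now 1.8831 clock 6.25 F [ 0.4 -0.7 -1.1] M [-0.03 -0.08 -0.02] op 87.9 q [-0.25  0.81 -0.3   2.08  0.68  0.35 -0.79]
```

Close the jaws on the body.

```bash

python3 -m creep '[1,-2,2,0,0,-0.4,0,-0.5,0,0,0,0,0,0,0,0,0,0,0,0,0,0,0,0,0,0,0,0,0,0]' 45 45
python3 -m creep '[0,0,0,0,0,0,0,0,0,0,0,0,0,0,0,0,0,0]'
python3 - <<'E'
from h import *
delta(.4643,.1615,.079,1.89)
s=snapshot("wrist");overlay(s,None,[],"w8.png",None,1.56)
E
```

```text
clock: 6.67
tool_pos: [0.4643, 0.1619, 0.0802]
eef_rot: [0.585, 0.811, 0.002, 0.003]
contact_force: [1.5, 0.1, -0.3]
opening: 0.675
clock: 6.92
tool_pos: [0.4643, 0.1619, 0.0801]
eef_rot: [0.586, 0.811, 0.002, 0.003]
contact_force: [0.2, 0.6, 0.4]
opening: 0.682
shift [-0.3 -0.2  1.1] turn [0.36 0.14 0.03] yaw now 1.8906 clock 6.92 F [0.2 0.6 0.4] M [-0.03 -0.09  0.05] op 60.1 q [-0.25  0.81 -0.29  2.09  0.69  0.34 -0.8 ]
```

View pics/w8.png

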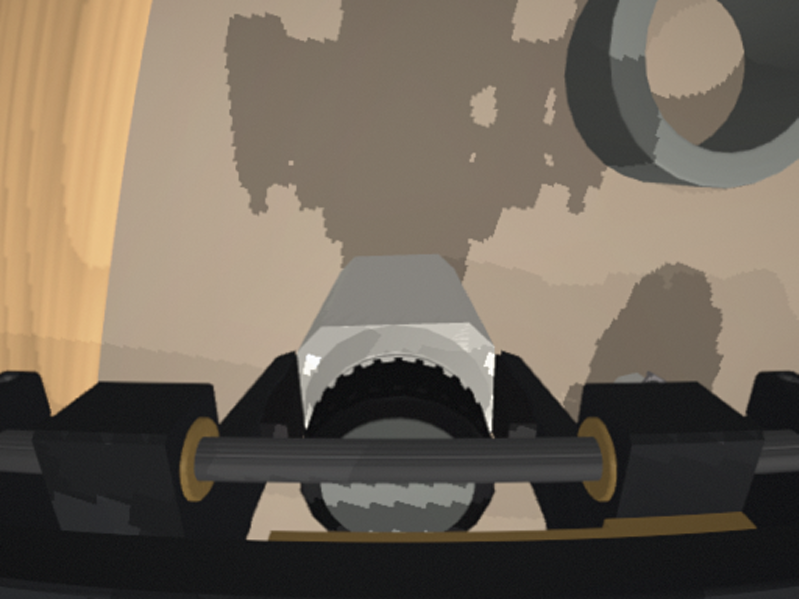

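```bash
python3 - <<'E'
from h import *
t=snapshot("top")
for p,z in(((299,239),.0),((325,235),.0),((304,270),.05),((331,268),.05)):print(p,np.round(ray(t,p,z),3))
delta(.5587,-.1193,.13,1.691)
E
python3 -m creep '[0,0,-15,0,0,0,0,0,-20,0,0,0,0,0,-15,0,0,0,0,0,0,0,0,0]'
python3 - <<'E'
from h import *
delta(.5587,-.1193,.13,1.691)
E
```

```text
(299, 239) [ 0.476 -0.106  0.   ]
(325, 235) [ 0.485 -0.18   0.   ]
(304, 270) [ 0.386 -0.111  0.05 ]
(331, 268) [ 0.389 -0.184  0.05 ]
shift [-296.7    1.5  -49.1] turn [ 0.38  0.1  11.44] yaw now 1.8907 clock 7.02 F [-0.1 -0.2 -1. ] M [-0.01 -0.12  0.02] op 59.4 q [-0.25  0.81 -0.29  2.09  0.69  0.34 -0.8 ]
clock: 7.35
tool_pos: [0.4611, 0.1605, 0.1293]
eef_rot: [0.585, 0.811, -0.002, 0.001]
contact_force: [0.1, 0.3, -4.1]
opening: 0.68
shift [-296.3    4.5    0.4] turn [-0.11  0.23 11.48] yaw now 1.8914 clock 7.35 F [ 0.1  0.3 -4.1] M [ 0.02 -0.14  0.05] op 59.9 q [-0.18  0.72 -0.4   2.06  0.61  0.48 -0.73]
```

```bash

python3 -m creep '[-20,1,0,0,0,0,-30,1,0,0,0,0,-35,1,0,0,0,0,-35,1,0,0,0,1,-35,0,0,0,0,1]'
python3 - <<'E'
from h import *
delta(.5587,-.1193,.13,1.691)
E
```

```text
clock: 7.77
tool_pos: [0.5121, 0.0217, 0.1261]
eef_rot: [0.591, 0.807, 0.001, -0.004]
contact_force: [1.6, 0.9, -4.5]
opening: 0.678
shift [-148.5    2.    -5. ] turn [-0.18 -0.38 10.64] yaw now 1.8767 clock 7.77 F [ 1.6  0.9 -4.5] M [ 0.   -0.2   0.02] op 59.8 q [ 0.15  0.76 -0.46  1.99  0.62  0.54 -0.44]
```

```bash

python3 -m creep '[-35,0,-2,0,0,2,-35,-1,-2,0,0,3,-33,-3,-1,0,0,3,-20,-4,0,0,0,2,0,0,0,0,0,0]'
python3 - <<'E'
from h import *
delta(.5587,-.1193,.13,1.691)
E
```

```text
clock: 8.18
tool_pos: [0.532, -0.1172, 0.1227]
eef_rot: [0.668, 0.744, -0.005, -0.005]
contact_force: [-0.3, -0.8, -4.5]
opening: 0.679
shift [-5.  26.2 -7.7] turn [-0.82 -0.02 -0.68] yaw now 1.6791 clock 8.18 F [-0.3 -0.8 -4.5] M [-0.14 -0.02 -0.  ] op 59.8 q [ 0.4   0.79 -0.45  1.89  0.58  0.61 -0.32]
```

```bash

python3 -m creep '[-3,16,0,-0.8,0,-0.7,-2,8,4,0,0,0,0,2,8,0,0,0,0,0,0,0,0,0,0,0,0,0,0,0]'
python3 - <<'E'
from h import *
delta(.5587,-.1193,.1,1.691)
C=(.648,-.1085,.12)
overlay(snapshot("wrist"),None,[C],"w9.png",None,1.56)
overlay(snapshot("scene"),None,[C],"s9.png",(200,150,330,290),4)
E
```

```text
clock: 8.6
tool_pos: [0.5541, -0.1204, 0.1035]
eef_rot: [0.664, 0.748, -0.004, -0.004]
contact_force: [-1.0, 0.1, -3.1]
opening: 0.677
shift [0.6 4.7 3.4] turn [-0.64 -0.1  -0.12] yaw now 1.6889 clock 8.6 F [-1.   0.1 -3.1] M [ 0.02 -0.14  0.  ] op 59.6 q [ 0.39  0.84 -0.44  1.83  0.59  0.61 -0.3 ]
```

View pics/w9.png

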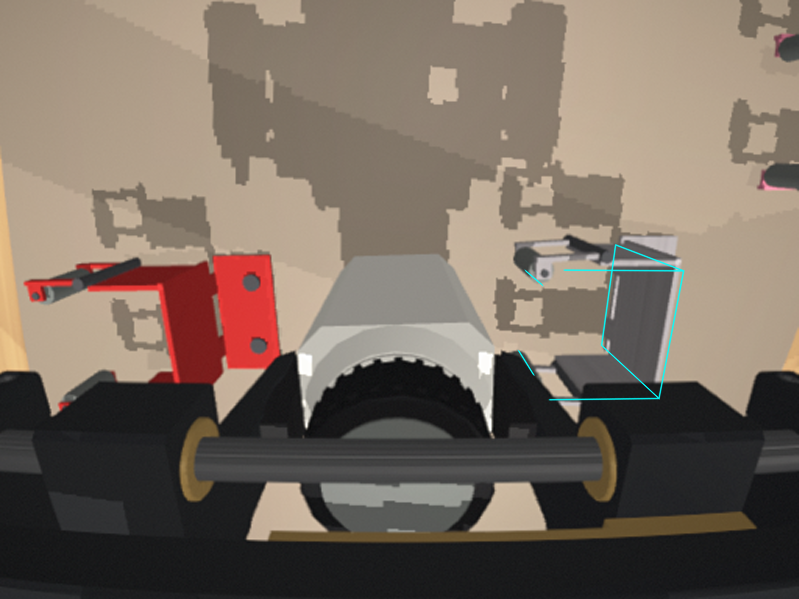

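View pics/s9.png

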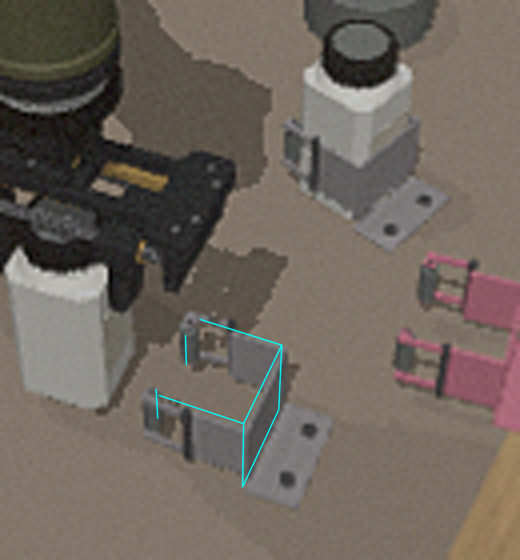

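```bash

python3 -m creep '[0.5,4,3,-0.6,0,0,0,0,3,0,0,0,0,0,0,0,0,0]'
python3 - <<'E'
from h import *
delta(.5587,-.1193,.1,1.691)
C=(.648,-.1085,.12)
s=snapshot("wrist");s=snapshot("wrist")
overlay(s,None,[C],"w10.png",(300,130,460,270),5)
E
```

```text
clock: 8.95
tool_pos: [0.5577, -0.1177, 0.0977]
eef_rot: [0.663, 0.749, 0.001, -0.001]
contact_force: [-0.1, -0.0, -5.0]
opening: 0.68
shift [-1.8  0.8 -2.3] turn [ 0.01 -0.13  0.04] yaw now 1.6917 clock 8.95 F [-0.1 -0.  -5. ] M [ 0.   -0.06 -0.04] op 59.9 q [ 0.38  0.85 -0.43  1.84  0.6   0.59 -0.31]
```

View pics/w10.png

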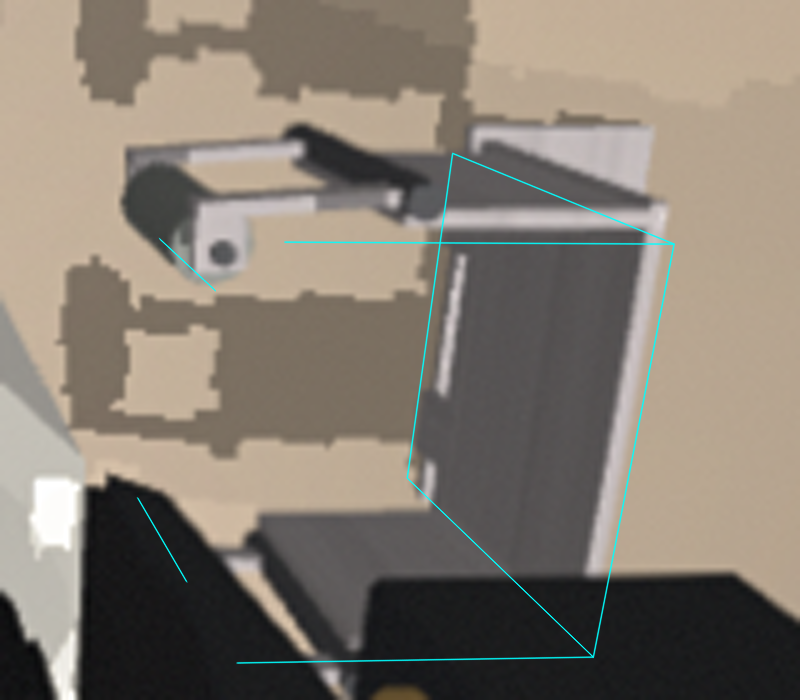

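```bash

python3 - <<'E'
from h import *
M,st=delta(.5587,-.1193,.1,1.691)
s=snapshot("wrist");C=(.648,-.1085,.12)
E=s["extrinsics"];c=-E[:3,:3].T@E[:3,3];print("cam",c,M.T@(c-st["tool_pos"]),np.degrees(R.from_matrix(E[:3,:3]@M).as_rotvec()))
overlay(s,None,[C],"w11.png",(300,130,460,270),5)
f=lambda u,v:(300+u/5-.5,130+v/5-.5)
for n,u,v,z in(("topfar",648,226,.066),("botnear",430,510,0),("botnear2",260,512,0),("rolfar",224,252,.06)):print(n,np.round(ray(s,f(u,v),z),4))
print(frame(*C,[(.03,.0315,.066),(.03,-.0315,0),(-.03,.0285,.06)]).round(4))
E
```

```text
shift [-1.7  0.5 -1.9] turn [ 0.05 -0.13  0.03] yaw now 1.6916 clock 9.05 F [-1.   0.2 -4.6] M [-0.06 -0.11  0.02] op 59.4 q [ 0.38  0.85 -0.43  1.84  0.6   0.59 -0.31]
cam [ 0.54857385 -0.04407867  0.24406472] [ 0.07453868 -0.00037739 -0.14576543] [ 13.20762831  13.21259907 -89.26040143]
topfar [ 0.6699 -0.072   0.066 ]
botnear [ 0.6882 -0.1426  0.    ]
botnear2 [ 0.6549 -0.1467  0.    ]
rolfar [ 0.6151 -0.084   0.06  ]
[[ 0.674  -0.0736  0.066 ]
 [ 0.6816 -0.1362  0.    ]
 [ 0.6148 -0.0838  0.06  ]]
```

View pics/w11.png

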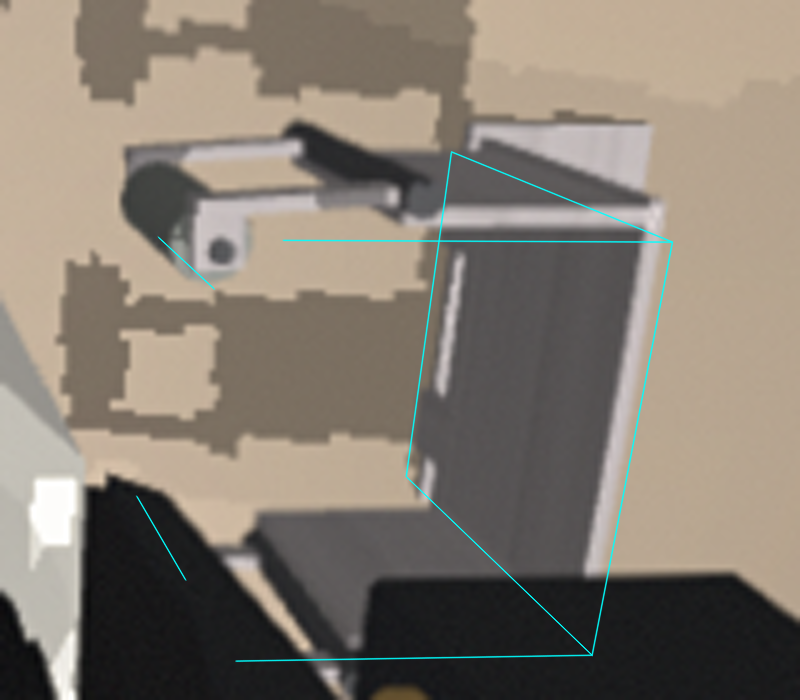

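```bash

python3 -m creep '[-2,0.5,6,0,0,0,0,0,6,0,0,0,0,0,4,0,0,0,0,0,0,0,0,0]' - 55
python3 - <<'E'
from h import *
delta(.5587,-.1193,.08,1.691)
E
```

```text
clock: 9.43
tool_pos: [0.5593, -0.1205, 0.0812]
eef_rot: [0.664, 0.748, 0.001, 0.0]
contact_force: [-0.1, 0.1, -4.1]
opening: 0.678
shift [ 1.3 -0.5  1.2] turn [ 0.13 -0.08 -0.03] yaw now 1.6906 clock 9.43 F [-0.1  0.1 -4.1] M [-0.01 -0.05  0.02] op 59.8 q [ 0.37  0.88 -0.41  1.84  0.62  0.56 -0.33]
```

```bash

python3 -m creep '[1,5,1,0,0,0,0,10,0.5,0,0,0,0,10,0,0,0,0,0,0,0,0,0,0]'
python3 - <<'E'
from h import *
delta(.648,-.1085,.08,1.691)
E
```

```text
clock: 9.77
tool_pos: [0.5704, -0.1184, 0.0816]
eef_rot: [0.664, 0.748, -0.012, -0.008]
contact_force: [1.8, 0.0, -4.6]
opening: 0.673
shift [ 0.7 78.3 -0.7] turn [-1.66  0.19 -0.12] yaw now 1.6889 clock 9.77 F [ 1.8  0.  -4.6] M [ 0.08 -0.31  0.01] op 59.3 q [ 0.36  0.89 -0.43  1.78  0.6   0.63 -0.31]
```

```bash

python3 -m creep '[0,0,0,0,0,0,0,0,0,0,0,0]'
python3 - <<'E'
from h import *
delta(.648,-.1085,.08,1.691)
E
```

```text
clock: 9.93
tool_pos: [0.571, -0.1181, 0.0816]
eef_rot: [0.664, 0.748, -0.011, -0.008]
contact_force: [0.6, 0.8, -4.9]
opening: 0.676
shift [ 0.4 77.6 -0.6] turn [-1.58  0.18 -0.11] yaw now 1.6892 clock 9.93 F [ 0.6  0.8 -4.9] M [-0.05 -0.17  0.03] op 59.6 q [ 0.36  0.89 -0.43  1.78  0.6   0.63 -0.31]
```

```bash

python3 -m creep '[0,4,0,-1.5,0,0,0,6,0,-0.3,0,0,0,6,0,-0.3,0,0,0,0,0,0,0,0]'
python3 - <<'E'
from h import *
delta(.648,-.1085,.08,1.691)
E
```

```text
clock: 10.27
tool_pos: [0.5864, -0.1159, 0.0803]
eef_rot: [0.664, 0.748, 0.002, 0.003]
contact_force: [-2.5, 1.0, -2.5]
opening: 0.674
shift [ 0.1 62.   0.8] turn [ 0.4   0.12 -0.12] yaw now 1.6889 clock 10.27 F [-2.5  1.  -2.5] M [0.24 0.46 0.03] op 59.3 q [ 0.36  0.9  -0.42  1.77  0.61  0.6  -0.32]
```

```bash

python3 -m creep '[0,7,0.3,0.3,0,0,0,7,0,0,0,0,0,7,0,0,0,0]'
python3 - <<'E'
from h import *
delta(.648,-.1085,.08,1.691)
E
```

```text
clock: 10.52
tool_pos: [0.5899, -0.1153, 0.0809]
eef_rot: [0.665, 0.747, -0.016, -0.01]
contact_force: [-13.5, 0.8, 13.4]
opening: 0.681
shift [ 0.  58.5 -1.3] turn [-2.17  0.33 -0.2 ] yaw now 1.6876 clock 10.52 F [-13.5   0.8  13.4] M [0.05 3.1  0.02] op 60.0 q [ 0.35  0.92 -0.44  1.71  0.58  0.69 -0.29]
```

```bash

python3 -m creep '[0,2,-0.5,-2,0,0,0,4,0,-1,0,0,0,4,0,-0.5,0,0]'
python3 - <<'E'
from h import *
delta(.648,-.1085,.08,1.691)
E
```

```text
clock: 10.77
tool_pos: [0.5877, -0.1159, 0.08]
eef_rot: [0.665, 0.747, -0.004, 0.002]
contact_force: [-8.4, 0.5, 10.0]
opening: 0.676
shift [ 0.4 60.8 -0.2] turn [-0.19  0.48 -0.24] yaw now 1.6868 clock 10.77 F [-8.4  0.5 10. ] M [0.27 1.9  0.05] op 59.5 q [ 0.35  0.9  -0.42  1.75  0.6   0.62 -0.32]
```

```bash

python3 -m creep '[0,0,-1.5,-0.2,0.4,-0.2,0,0,0,0,0,0]'
python3 - <<'E'
from h import *
delta(.648,-.1085,.08,1.691)
C=(.648,-.1085,.12)
overlay(snapshot("wrist"),None,[C],"w12.png",(200,100,512,290),2.5)
overlay(snapshot("scene"),None,[],"s12.png",(220,180,320,290),5)
E
```

```text
clock: 10.93
tool_pos: [0.5859, -0.1162, 0.0813]
eef_rot: [0.663, 0.748, -0.002, -0.001]
contact_force: [-0.5, -0.0, -4.1]
opening: 0.675
shift [ 0.2 62.6  1. ] turn [-0.19  0.08 -0.01] yaw now 1.6909 clock 10.93 F [-0.5 -0.  -4.1] M [-0.04 -0.22  0.02] op 59.5 q [ 0.36  0.9  -0.43  1.76  0.6   0.62 -0.31]
```

View pics/w12.png

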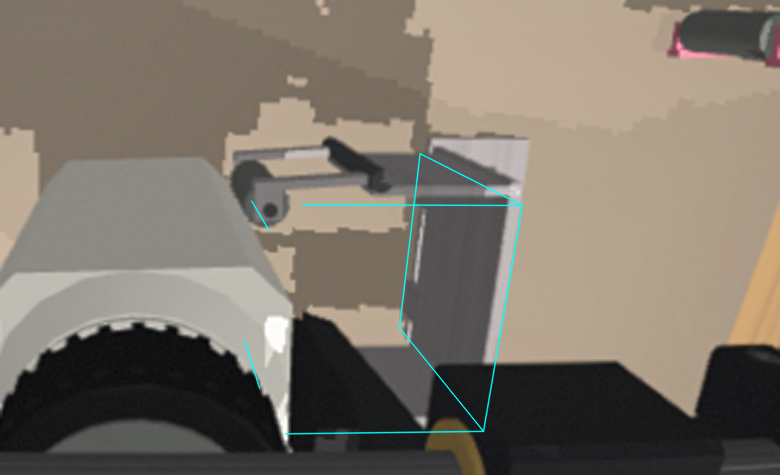

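View pics/s12.png

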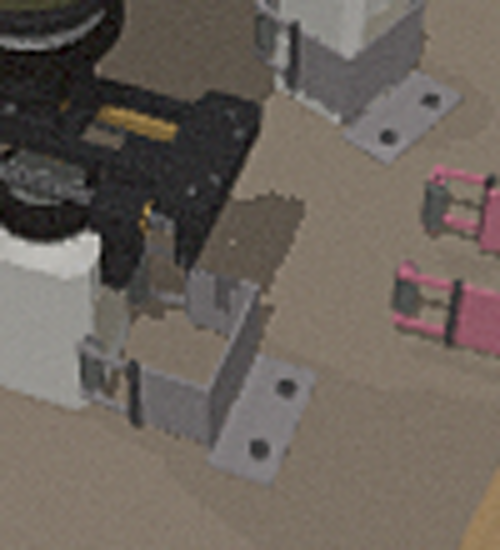

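```bash

python3 -m creep '[0,9,0,-1,0,0,0,10,-0.3,-1.5,0,0]' - 60
python3 - <<'E'
from h import *
delta(.648,-.1085,.08,1.691)
E
python3 -m creep '[0,10,-0.3,-1.5,0,0,0,10,-0.3,-1.5,0,0]'
python3 - <<'E'
from h import *
delta(.648,-.1085,.08,1.691)
E
```

```text
clock: 11.2
tool_pos: [0.5944, -0.1155, 0.0802]
eef_rot: [0.664, 0.748, 0.005, 0.007]
contact_force: [-20.7, -0.1, 18.9]
opening: 0.676
shift [ 0.6 54.   1. ] turn [ 0.92  0.23 -0.13] yaw now 1.6888 clock 11.2 F [-20.7  -0.1  18.9] M [-0.29  5.96  0.08] op 59.6 q [ 0.35  0.9  -0.43  1.75  0.61  0.6  -0.32]
clock: 11.37
tool_pos: [0.5961, -0.1158, 0.0801]
eef_rot: [0.665, 0.747, 0.008, 0.013]
contact_force: [-19.1, 0.4, 23.1]
opening: 0.677
shift [ 1.3 52.4  1.6] turn [ 1.63  0.51 -0.26] yaw now 1.6863 clock 11.37 F [-19.1   0.4  23.1] M [-0.01  6.41  0.04] op 59.7 q [ 0.35  0.9  -0.42  1.76  0.62  0.58 -0.33]
```

```bash

python3 -m creep '[0,8,-2,1,0,0,0,12,-1.5,0,0,0]'
python3 - <<'E'
from h import *
delta(.648,-.1085,.08,1.691)
E
```

```text
clock: 11.53
tool_pos: [0.6076, -0.1138, 0.082]
eef_rot: [0.665, 0.747, -0.005, 0.001]
contact_force: [-1.8, 0.3, -11.5]
opening: 0.674
shift [ 0.6 40.8  1.8] turn [-0.34  0.5  -0.22] yaw now 1.6871 clock 11.53 F [ -1.8   0.3 -11.5] M [ 0.17  0.39 -0.02] op 59.4 q [ 0.34  0.92 -0.44  1.69  0.59  0.67 -0.3 ]
```

```bash

python3 -m creep '[0,8,0.5,-0.5,0,0,0,10,0,-1,0,0,0,10,0,-1,0,0]'
python3 - <<'E'
from h import *
delta(.648,-.1085,.08,1.691)
E
```

```text
clock: 11.78
tool_pos: [0.6377, -0.1093, 0.0815]
eef_rot: [0.665, 0.747, 0.013, 0.016]
contact_force: [-1.9, 0.3, -2.3]
opening: 0.677
shift [-0.4 10.2  1.9] turn [ 2.32  0.44 -0.21] yaw now 1.6872 clock 11.78 F [-1.9  0.3 -2.3] M [ 0.07  0.45 -0.01] op 59.6 q [ 0.33  0.93 -0.44  1.64  0.59  0.66 -0.3 ]
```

```bash

python3 -m creep '[0,4,0,2,0,0,0,7,0.3,0,0,0]'
python3 - <<'E'
from h import *
delta(.648,-.1085,.08,1.691)
E
```

```text
clock: 11.95
tool_pos: [0.6487, -0.1077, 0.0812]
eef_rot: [0.665, 0.747, -0.001, 0.004]
contact_force: [-20.5, -0.1, 9.9]
opening: 0.675
shift [-0.7 -0.8  1.2] turn [ 0.22  0.42 -0.27] yaw now 1.6863 clock 11.95 F [-20.5  -0.1   9.9] M [-0.08  4.62 -0.44] op 59.4 q [ 0.33  0.96 -0.45  1.57  0.57  0.74 -0.27]
```

```bash

python3 -m creep '[0,5,0,0,0,0,0,5,0,0,0,0]'
python3 - <<'E'
from h import *
delta(.648,-.1085,.08,1.691)
overlay(snapshot("wrist"),(.648,-.1085,.12),[(.648,-.1085,.12)],"w13.png",(150,100,462,290),2.5)
overlay(snapshot("scene"),(.648,-.1085,.12),[(.648,-.1085,.12)],"s13.png",(220,180,320,290),5)
E
```

```text
clock: 12.12
tool_pos: [0.6492, -0.1078, 0.0804]
eef_rot: [0.666, 0.746, -0.01, -0.003]
contact_force: [-17.6, 0.9, 18.1]
opening: 0.678
shift [-0.5 -1.3  0.4] turn [-1.08  0.52 -0.45] yaw now 1.6833 clock 12.12 F [-17.6   0.9  18.1] M [ 0.07  3.12 -0.33] op 59.7 q [ 0.32  0.97 -0.45  1.54  0.56  0.78 -0.26]
```

View pics/w13.png

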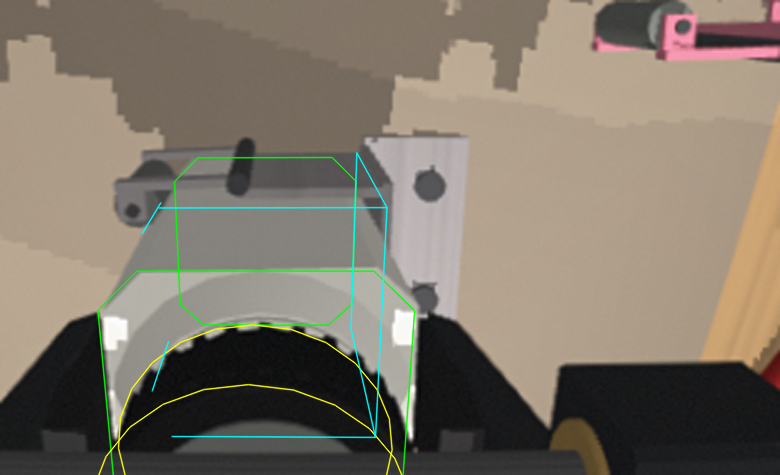

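View pics/s13.png

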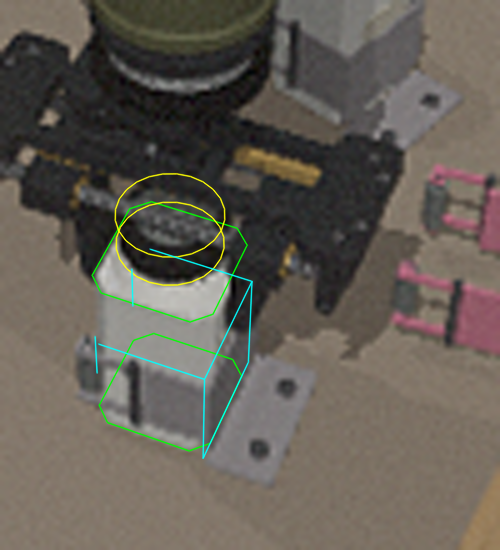

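```bash

python3 -m creep '[0,0,-0.5,-1,0.4,-0.4,0,2,0,0,0,0]'
python3 - <<'E'
from h import *
delta(.648,-.1085,.08,1.691)
E
python3 -m creep '[0,0,0,0,0,0,0,0,0,0,0,0,0,0,0,0,0,0]' 86
python3 - <<'E'
from h import *
delta(.648,-.1085,.08,1.691)
E
```

```text
clock: 12.38
tool_pos: [0.6488, -0.1084, 0.0807]
eef_rot: [0.664, 0.748, -0.003, -0.0]
contact_force: [-8.2, 0.8, 1.7]
opening: 0.672
shift [ 0.  -0.8  0.7] turn [-0.28  0.18 -0.09] yaw now 1.6894 clock 12.38 F [-8.2  0.8  1.7] M [-0.05  1.64 -0.16] op 59.2 q [ 0.33  0.96 -0.46  1.56  0.56  0.76 -0.26]
clock: 12.63
tool_pos: [0.6535, -0.1086, 0.0825]
eef_rot: [0.664, 0.748, 0.001, 0.003]
contact_force: [0.0, -0.3, 0.1]
opening: 0.876
shift [ 0.8 -5.5  2.5] turn [ 0.31  0.25 -0.13] yaw now 1.6888 clock 12.63 F [ 0.  -0.3  0.1] M [ 0.05 -0.07  0.03] op 77.2 q [ 0.33  0.96 -0.46  1.55  0.56  0.75 -0.26]
```

```bash

python3 -m creep '[0,-4,-2,0,0,0,0,-2,-10,0,0,0,0,0,-25,0,0,0,0,0,-30,0,0,0,0,0,-30,0,0,0]' 88
python3 -m creep '[-10,0,-35,0,0,0,-25,0,-35,0,0,0,-25,0,-20,0,0,0,0,0,0,0,0,0]' 
python3 - <<'E'
from h import *
delta(.648,-.1085,.105,1.691)
overlay(snapshot("wrist"),None,[],"w14.png",None,1.56)
overlay(snapshot("scene"),None,[],"s14.png",(220,180,320,290),5)
E
```

```text
clock: 13.05
tool_pos: [0.6457, -0.1088, 0.1793]
eef_rot: [0.664, 0.748, -0.0, 0.002]
contact_force: [0.6, -0.2, -0.7]
opening: 0.996
clock: 13.38
tool_pos: [0.6568, -0.1664, 0.2847]
eef_rot: [0.662, 0.75, 0.006, 0.008]
contact_force: [0.2, -1.3, 0.1]
opening: 0.999
shift [ 59.4  -5.  179.3] turn [1.11 0.28 0.26] yaw now 1.6955 clock 13.38 F [ 0.2 -1.3  0.1] M [-0.08 -0.09 -0.01] op 88.0 q [ 0.46  0.76 -0.57  1.34  0.42  1.14 -0.03]
```

View pics/w14.png

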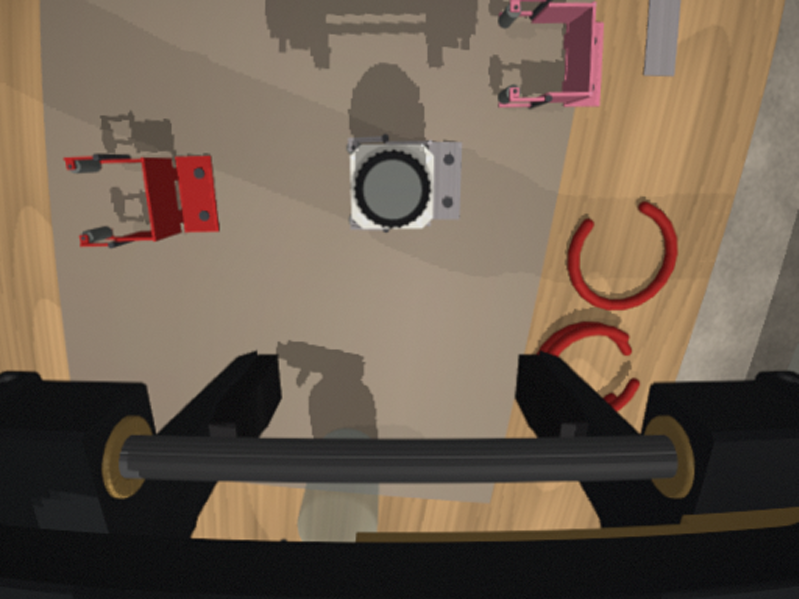

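View pics/s14.png

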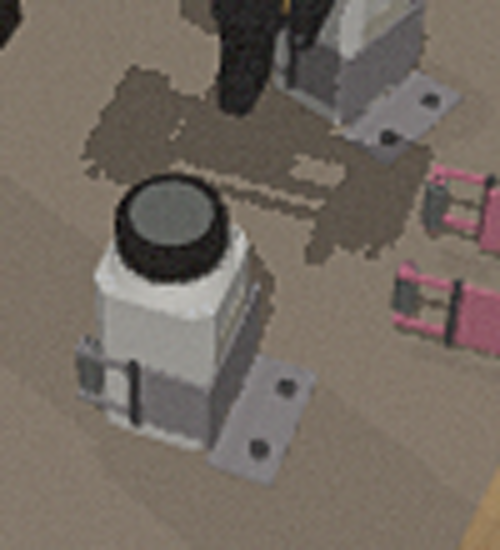

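```bash

python3 - <<'E'
from h import *
s=snapshot("wrist");s=snapshot("wrist")
overlay(s,(.648,-.1085,.12),[],"w15.png",(215,80,305,155),8)
overlay(s,None,[],"w15b.png",(215,80,305,155),8)
E
```

```text
(no output)
```

View pics/w15.png

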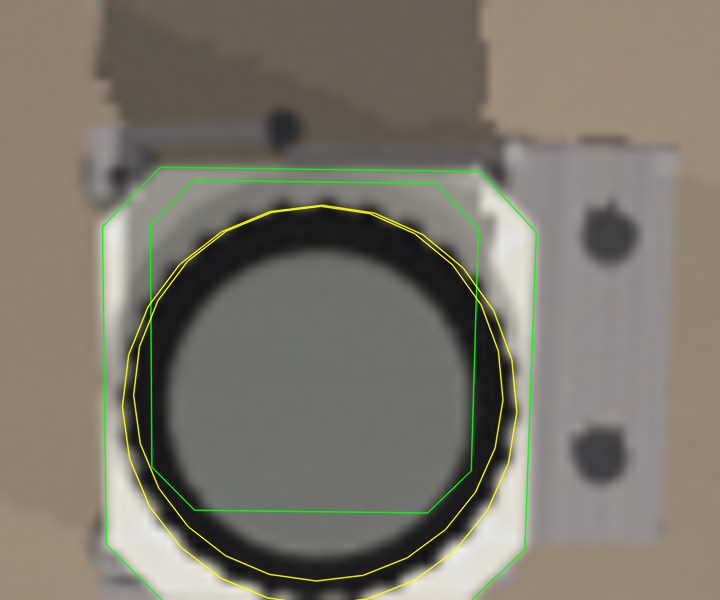

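View pics/w15b.png

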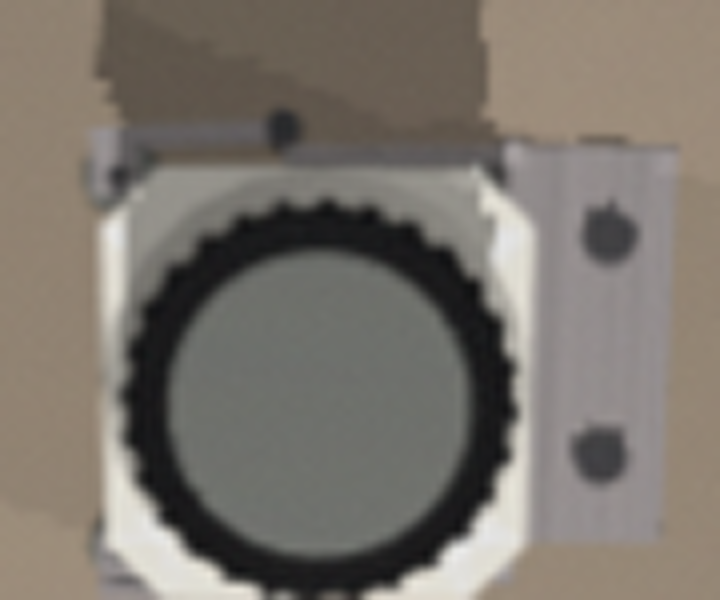

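Zoomed wrist view shows the bottle outline on the predicted seat pose, both rollers on the front chamfers, and its back face against the plate at about column 535. It's home, so next comes the cap. I wind the wrist back first.

```bash

python3 -m creep '[0,0,0,0,0,-7,0,0,0,0,0,-7,0,0,0,0,0,-7,0,0,0,0,0,-7,0,0,0,0,0,-7]'
python3 -m creep '[0,0,0,0,0,-7,0,0,0,0,0,-7,0,0,0,0,0,-7,0,0,0,0,0,-7,0,0,0,0,0,-7]'
python3 -m creep '[0,0,0,0,0,-7,0,0,0,0,0,-7,0,0,0,0,0,-7,0,0,0,0,0,-7,0,0,0,0,0,-7]'
python3 -m creep '[0,0,0,0,0,-7,0,0,0,0,0,-7,0,0,0,0,0,-7,0,0,0,0,0,-7,0,0,0,0,0,0]'
python3 - <<'E'
from h import *
delta(.648,-.1085,.18,4)
E
```

```text
clock: 14.0
tool_pos: [0.6489, -0.1495, 0.2704]
eef_rot: [0.392, 0.92, 0.003, -0.005]
contact_force: [0.4, -1.1, 0.4]
opening: 0.998
clock: 14.42
tool_pos: [0.644, -0.14, 0.2615]
eef_rot: [0.09, 0.996, 0.006, -0.012]
contact_force: [0.8, 0.9, 0.4]
opening: 0.998
clock: 14.83
tool_pos: [0.6391, -0.131, 0.2529]
eef_rot: [-0.22, 0.975, 0.013, -0.016]
contact_force: [-0.1, -0.1, 0.0]
opening: 0.997
clock: 15.25
tool_pos: [0.6345, -0.1223, 0.2446]
eef_rot: [-0.457, 0.889, 0.022, -0.018]
contact_force: [1.0, 0.9, 0.6]
opening: 0.996
shift [-19.8  -6.5  64.1] turn [ 3.11 -0.8   5.29] yaw now -2.1906 clock 15.25 F [1.  0.9 0.6] M [ 0.08 -0.12 -0.04] op 87.8 q [ 0.63  0.95 -1.14  1.4   0.82  1.36  1.99]
```

```bash

python3 -m creep '[-10,-3,5,3,-0.8,3,-8,-3,10,0,0,0,-2,0,15,0,0,0,0,0,15,0,0,0,0,0,0,0,0,0]'
python3 - <<'E'
from h import *
delta(.648,-.1085,.18,4)
E
```

```text
clock: 15.67
tool_pos: [0.6494, -0.1053, 0.1912]
eef_rot: [-0.433, 0.901, 0.004, -0.003]
contact_force: [-1.3, 0.5, 0.1]
opening: 0.998
shift [ 3.3 -1.  11.2] turn [ 0.54 -0.16  2.16] yaw now -2.2455 clock 15.67 F [-1.3  0.5  0.1] M [ 0.07 -0.09 -0.03] op 87.9 q [ 0.59  1.   -1.08  1.47  0.9   1.23  1.85]
```

```bash

python3 -m creep '[3,-1,8,0.5,0,0,0,0,15,0.3,0,0,0,0,15,0.3,0,0,0,0,10,0.3,0,0,0,0,0,0,0,0]'
python3 - <<'E'
from h import *
delta(.648,-.1085,.116,4)
E
```

```text
clock: 16.08
tool_pos: [0.6469, -0.1106, 0.137]
eef_rot: [-0.432, 0.902, -0.007, 0.0]
contact_force: [-0.0, -0.9, -0.3]
opening: 1.002
shift [-2.4  0.8 21. ] turn [-0.77 -0.32  2.  ] yaw now -2.2482 clock 16.08 F [-0.  -0.9 -0.3] M [ 0.13 -0.05 -0.07] op 88.3 q [ 0.58  1.05 -1.04  1.54  0.98  1.14  1.79]
```

```bash

python3 -m creep '[-2,1,8,-0.8,0,0,0,0,8,0.1,0,0,0,0,3,0,0,0,0,0,0,0,0,0]'
python3 - <<'E'
from h import *
delta(.648,-.1085,.116,4)
overlay(snapshot("wrist"),None,[],"w16.png",None,1.56)
E
```

```text
clock: 16.42
tool_pos: [0.648, -0.1093, 0.1168]
eef_rot: [-0.431, 0.902, -0.001, -0.002]
contact_force: [-0.6, 0.6, 0.1]
opening: 0.998
shift [-0.6  0.5  0.8] turn [-0.04 -0.3   1.89] yaw now -2.2501 clock 16.42 F [-0.6  0.6  0.1] M [ 0.14 -0.17  0.04] op 87.9 q [ 0.57  1.08 -1.03  1.53  0.99  1.12  1.78]
```

View pics/w16.png

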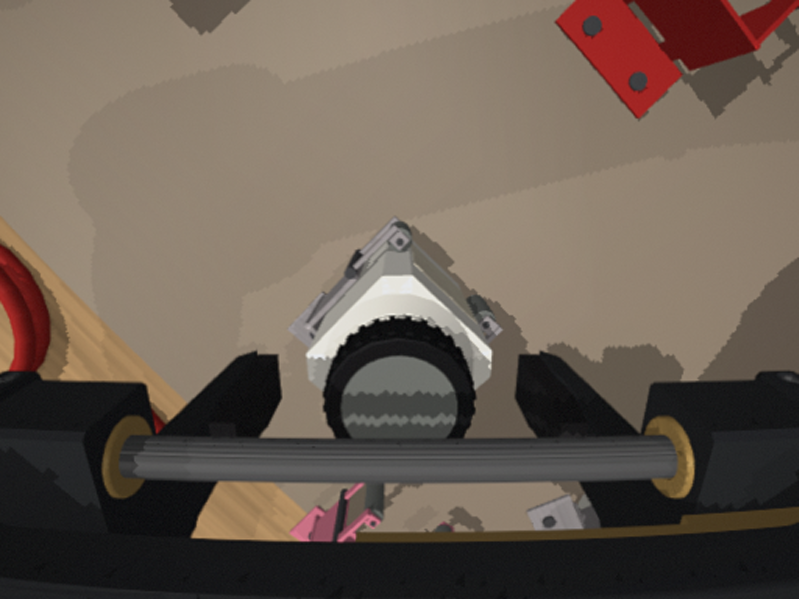

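```bash

python3 -m creep '[0,0,0,0,0,0,0,0,0,0,0,0,0,0,0,0,0,0,0,0,0,0,0,0,0,0,0,0,0,0]' 40 25
python3 -m creep '[0,0,0,0,0,0,0,0,0,0,0,0]'
python3 - <<'E'
from h import *
delta(.648,-.1085,.1165,2.5)
E
python3 -m creep '[0,0,0,0,0,5,0,0,0,0,0,5]'
python3 - <<'E'
from h import *
delta(.648,-.1085,.1165,2.5)
E
```

```text
clock: 16.88
tool_pos: [0.6493, -0.1088, 0.1193]
eef_rot: [-0.431, 0.902, -0.002, -0.001]
contact_force: [-0.1, -0.2, -0.6]
opening: 0.644
clock: 17.05
tool_pos: [0.6486, -0.1082, 0.1196]
eef_rot: [-0.431, 0.902, -0.001, -0.001]
contact_force: [-1.4, 1.6, -1.2]
opening: 0.558
shift [0.7 0.3 3.1] turn [-2.100e-01 -5.000e-02  8.787e+01] yaw now -2.2496 clock 17.05 F [-1.4  1.6 -1.2] M [ 0.21 -0.   -0.01] op 49.2 q [ 0.57  1.07 -1.03  1.53  0.99  1.12  1.78]
clock: 17.22
tool_pos: [0.6485, -0.1081, 0.1194]
eef_rot: [-0.349, 0.937, -0.001, -0.001]
contact_force: [-0.0, -0.5, -0.0]
opening: 0.561
shift [ 0.6 -0.   2.9] turn [-1.900e-01 -4.000e-02  7.766e+01] yaw now -2.4277 clock 17.22 F [-0.  -0.5 -0. ] M [ 0.14 -0.04  0.14] op 49.5 q [ 0.56  1.06 -1.    1.53  0.97  1.1   1.62]
```

```bash

python3 -m creep '[0,0,0.1,0,0,7,0,0,0.1,0,0,7,0,0,0.1,0,0,7,0,0,0.1,0,0,7]'
python3 - <<'E'
from h import *
delta(.648,-.1085,.1165,1.2)
E
python3 -m creep '[0,0,0.1,0,0,7,0,0,0.1,0,0,7,0,0,0.1,0,0,7,0,0,0.1,0,0,7]'
python3 - <<'E'
from h import *
delta(.648,-.1085,.1165,1.2)
E
```

```text
clock: 17.55
tool_pos: [0.6485, -0.108, 0.1189]
eef_rot: [-0.106, 0.994, -0.002, -0.0]
contact_force: [0.2, 0.4, -0.2]
opening: 0.559
shift [ 0.5 -0.4  2.4] turn [ -0.14   0.16 123.38] yaw now -2.9299 clock 17.55 F [ 0.2  0.4 -0.2] M [ 0.1  -0.1   0.17] op 49.2 q [ 0.53  1.02 -0.9   1.54  0.9   1.04  1.16]
clock: 17.88
tool_pos: [0.6484, -0.1079, 0.1184]
eef_rot: [0.144, 0.99, -0.002, 0.0]
contact_force: [0.1, 0.7, -0.3]
opening: 0.557
shift [ 0.2 -0.7  1.9] turn [-8.000e-02  2.100e-01  9.474e+01] yaw now 2.8535 clock 17.88 F [ 0.1  0.7 -0.3] M [ 0.09 -0.03  0.11] op 49.0 q [ 0.49  0.99 -0.8   1.54  0.82  0.97  0.72]
```

```bash

python3 -m creep '[0,0,0.1,0,0,7,0,0,0.1,0,0,7,0,0,0.1,0,0,7,0,0,0.1,0,0,7,0,0,0.1,0,0,7]'
python3 - <<'E'
from h import *
delta(.648,-.1085,.1165,1.2)
E
python3 -m creep '[0,0,0.1,0,0,5,0,0,0.1,0,0,5,0,0,0.1,0,0,5]'
python3 - <<'E'
from h import *
delta(.648,-.1085,.1165,1.2)
E
```

```text
clock: 18.3
tool_pos: [0.6482, -0.1076, 0.1178]
eef_rot: [0.441, 0.898, -0.002, 0.001]
contact_force: [0.2, 0.5, 0.9]
opening: 0.563
shift [-0.6 -0.7  1.3] turn [ 0.    0.24 58.93] yaw now 2.2286 clock 18.3 F [0.2 0.5 0.9] M [-0.01 -0.02  0.12] op 49.6 q [ 0.42  0.95 -0.65  1.55  0.7   0.89  0.18]
clock: 18.55
tool_pos: [0.6481, -0.1075, 0.1175]
eef_rot: [0.56, 0.829, -0.002, 0.002]
contact_force: [-0.4, 0.3, -0.3]
opening: 0.56
shift [-0.9 -0.4  1. ] turn [4.00e-02 2.80e-01 4.32e+01] yaw now 1.954 clock 18.55 F [-0.4  0.3 -0.3] M [-0.05 -0.02  0.1 ] op 49.3 q [ 0.39  0.93 -0.59  1.55  0.64  0.86 -0.05]
```

```bash

for i in 1; do python3 -m creep '[0,0,0.1,0,0,5,0,0,0.1,0,0,5,0,0,0.1,0,0,5]' >/dev/null; done
python3 - <<'E'
from h import *
delta(.648,-.1085,.1165,1.2)
E
python3 -m creep '[0,0,0.1,0,0,4,0,0,0.1,0,0,4,0,0,0.1,0,0,4]'>/dev/null
python3 - <<'E'
from h import *
delta(.648,-.1085,.1165,1.2)
E
```

```text
shift [-1.1 -0.2  0.8] turn [ 0.1   0.3  27.57] yaw now 1.6811 clock 18.8 F [-0.2 -0.4 -0.1] M [-0.02  0.07  0.05] op 49.5 q [ 0.36  0.92 -0.52  1.55  0.57  0.82 -0.27]
shift [-1.1  0.1  0.6] turn [ 0.15  0.32 15.03] yaw now 1.4623 clock 19.05 F [-0.1 -0.8 -0.8] M [-0.06  0.07  0.09] op 49.6 q [ 0.33  0.91 -0.46  1.55  0.52  0.8  -0.45]
```

```bash

python3 -m creep '[0,0,0.1,0,0,4,0,0,0.1,0,0,4]'>/dev/null
python3 - <<'E'
from h import *
delta(.648,-.1085,.1165,1.2)
E
python3 -m creep '[0,0,0.1,0,0,4,0,0,0.1,0,0,4]'>/dev/null
python3 - <<'E'
from h import *
delta(.648,-.1085,.1165,1.2)
E
```

```text
shift [-1.1  0.2  0.4] turn [0.19 0.33 6.7 ] yaw now 1.317 clock 19.22 F [ 0.3  0.1 -1. ] M [-0.06  0.15  0.09] op 49.3 q [ 0.31  0.9  -0.42  1.55  0.48  0.79 -0.57]
shift [-1.1  0.4  0.3] turn [ 0.22  0.32 -1.62] yaw now 1.1717 clock 19.38 F [-0.1 -0.3 -0.5] M [-0.03  0.08  0.12] op 49.1 q [ 0.29  0.9  -0.38  1.56  0.44  0.77 -0.68]
```

```bash

python3 -m creep '[0,0,0.05,0,0,3,0,0,0.05,0,0,3]'>/dev/null
python3 - <<'E'
from h import *
delta(.648,-.1085,.1165,1.2)
E
python3 -m creep '[0,0,0,0,0,3,0,0,0,0,0,3]'>/dev/null
python3 - <<'E'
from h import *
delta(.648,-.1085,.1165,1.2)
E
```

```text
shift [-1.3  1.7  0.2] turn [ 0.13  0.34 -7.83] yaw now 1.0633 clock 19.55 F [-2.8 -1.   3.2] M [-0.17  0.81  0.41] op 49.8 q [ 0.27  0.89 -0.35  1.56  0.41  0.76 -0.76]
shift [-0.   2.8  0.3] turn [  0.05   0.51 -13.88] yaw now 0.9577 clock 19.72 F [-1.2 -0.5  0. ] M [ 0.08 -0.06  1.01] op 49.2 q [ 0.26  0.89 -0.32  1.56  0.38  0.76 -0.85]
```

```bash

python3 -m creep '[0,0,0,0,0,0,0,0,0,0,0,0,0,0,0,0,0,0,0,0,0,0,0,0]' 88
python3 -m creep '[0,0,-5,0,0,0,0,0,-15,0,0,0,0,0,-30,0,0,0,0,0,-35,0,0,0,-10,0,-35,0,0,0]'
python3 -m creep '[-25,0,-35,0,0,0,-25,0,-20,0,0,0,0,0,0,0,0,0,0,0,0,0,0,0]' 
python3 - <<'E'
from h import *
delta(.648,-.1085,.116,1)
s=snapshot("wrist");s=snapshot("wrist")
B=(.648,-.1085,.12)
overlay(s,B,[],"w17.png",None,1.56,dz=0)
overlay(snapshot("scene"),B,[],"s17.png",(210,120,330,290),4,dz=0)
E
```

```text
clock: 20.05
tool_pos: [0.6462, -0.1059, 0.1171]
eef_rot: [0.887, 0.462, -0.003, 0.003]
contact_force: [0.0, 0.7, 0.2]
opening: 0.836
clock: 20.47
tool_pos: [0.6362, -0.1107, 0.2333]
eef_rot: [0.885, 0.465, -0.009, -0.003]
contact_force: [0.4, 1.1, -0.3]
opening: 0.999
clock: 20.8
tool_pos: [0.612, -0.1532, 0.3008]
eef_rot: [0.885, 0.466, -0.003, 0.002]
contact_force: [-0.2, 0.7, -0.4]
opening: 0.996
shift [ 58.4   4.3 184.4] turn [ 0.01  0.35 -1.79] yaw now 0.9687 clock 20.8 F [-0.2  0.7 -0.4] M [ 0.01 -0.04  0.  ] op 87.7 q [ 0.39  0.65 -0.41  1.46  0.28  1.09 -0.68]
```

View pics/w17.png

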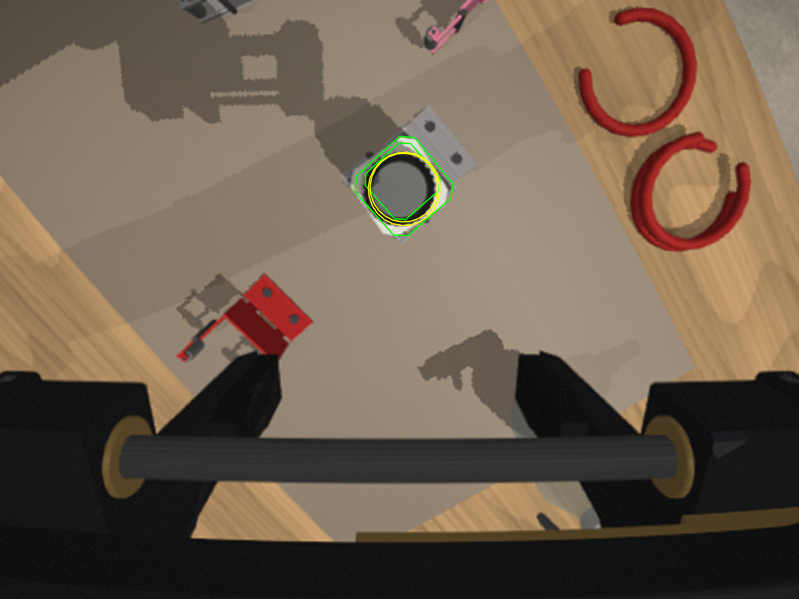

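View pics/s17.png

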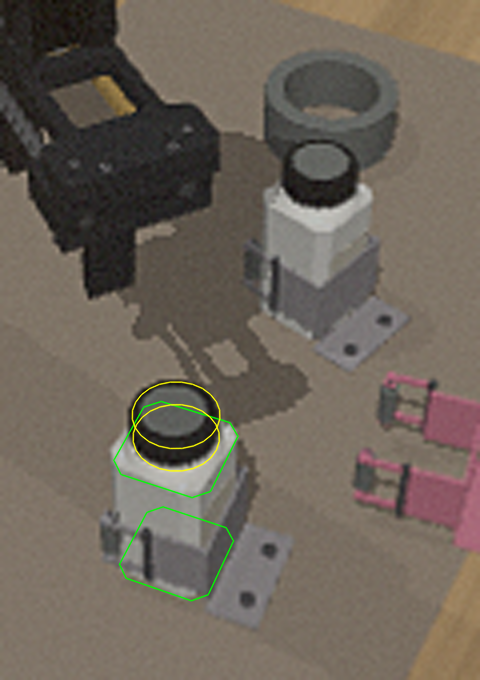

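```bash

python3 - <<'E'
from h import *
s=snapshot("wrist");B=(.648,-.1085,.12)
overlay(s,B,[],"w18.png",(215,62,310,157),6,dz=0)
overlay(s,None,[],"w18b.png",(215,62,310,157),6,dz=0)
E
```

```text
(no output)
```

View pics/w18.png

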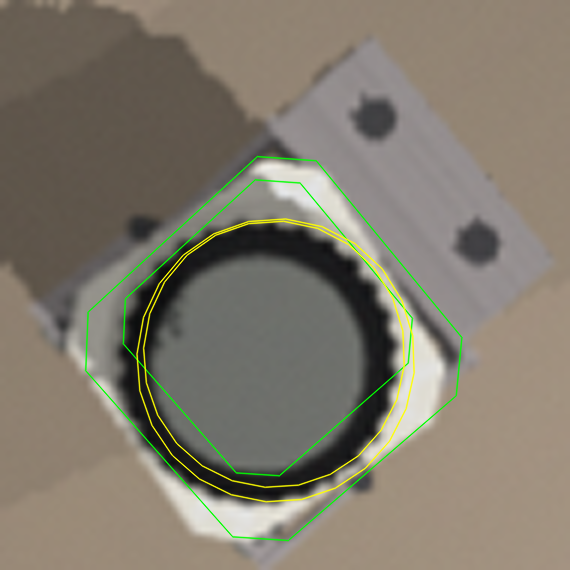

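View pics/w18b.png

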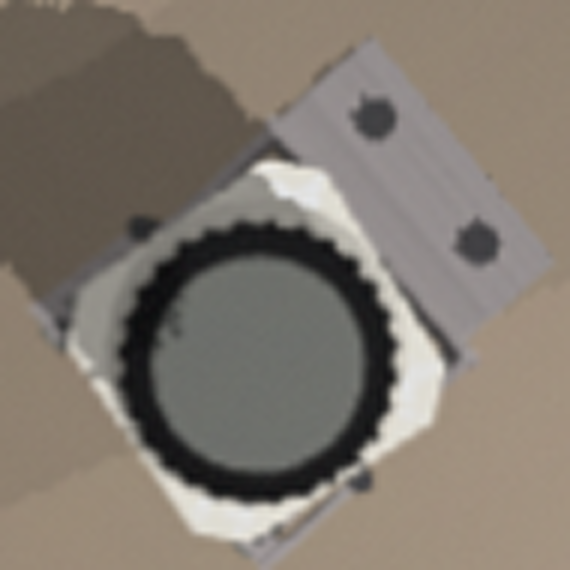

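The zoom shows that the stop torque twisted the bottle clockwise in its clip by several degrees, leaving a wedge gap to the back plate at about (440,330). I mend this by gripping the body again, squaring it up and pushing it home.

```bash

python3 -m creep '[0,0,0,0,0,-7,0,0,0,0,0,-7,0,0,0,0,0,-7,0,0,0,0,0,-7,0,0,0,0,0,-6]'
python3 - <<'E'
from h import *
delta(.648,-.1085,.2,1.57)
s=snapshot("wrist");s=snapshot("wrist")
for i,y in enumerate((0,-.03)):overlay(s,(.6475,-.1095,y),[],f"w19{i}.png",(205,62,315,172),6,dz=0)
E
```

```text
clock: 21.42
tool_pos: [0.6105, -0.1448, 0.2902]
eef_rot: [0.701, 0.714, -0.007, -0.008]
contact_force: [-0.9, 0.0, -0.5]
opening: 1.0
shift [35.5 40.  89.5] turn [-1.15 -0.07  1.09] yaw now 1.5891 clock 21.42 F [-0.9  0.  -0.5] M [-0.02 -0.12  0.05] op 88.1 q [ 0.46  0.69 -0.57  1.46  0.39  1.12 -0.17]
```

View pics/w190.png

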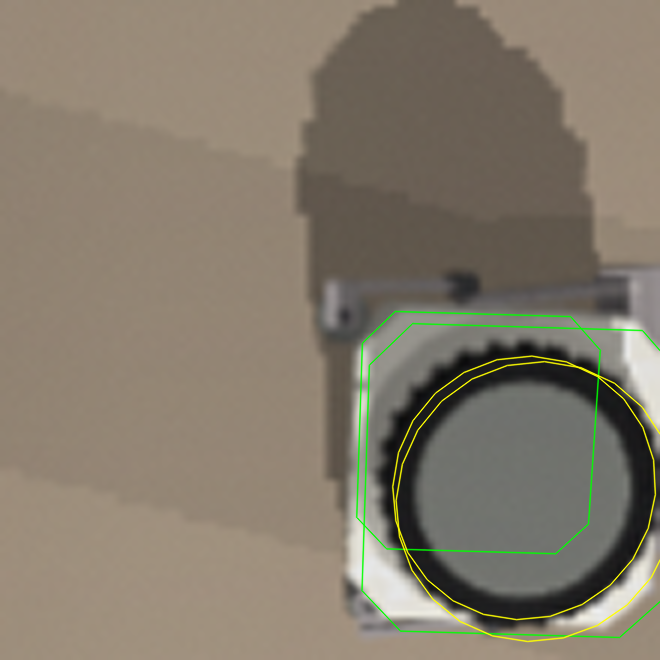

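```bash

python3 - <<'E'
from h import *
s=snapshot("wrist")
for i,B in enumerate(((.6458,-.1083,0.0),(.6458,-.1083,-.06))):overlay(s,B,[],f"w20{i}.png",(250,95,350,180),7,dz=0)
E
```

```text
(no output)
```

View pics/w200.png

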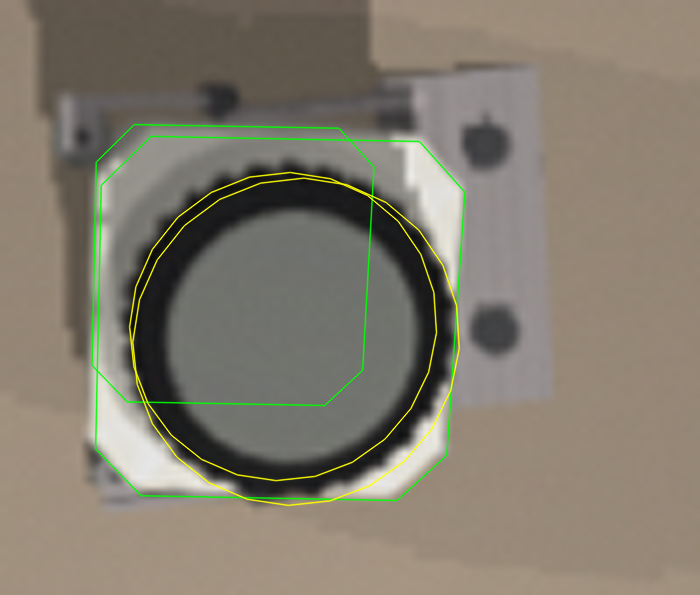

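View pics/w201.png

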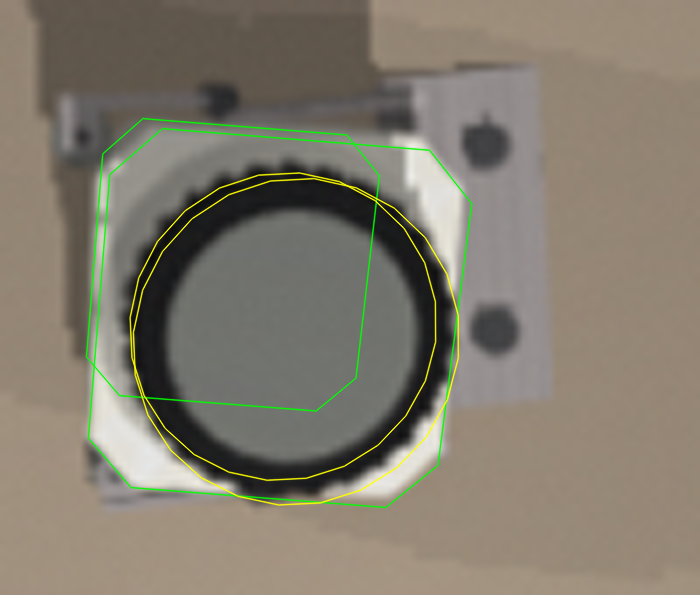

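```bash

python3 -m creep '[18,18,10,-1,0,1,18,20,15,0,0,0,4,4,25,0,0,0,0,0,25,0,0,0,0,0,0,0,0,0]' 88
python3 - <<'E'
from h import *
delta(.6458,-.1083,.1,1.56)
E
```

```text
clock: 21.98
tool_pos: [0.6551, -0.1025, 0.2113]
eef_rot: [0.716, 0.698, 0.0, -0.001]
contact_force: [-1.1, -0.5, -1.1]
opening: 0.998
shift [ -6.2  -9.1 111.3] turn [-0.04 -0.07 -0.89] yaw now 1.5444 clock 21.98 F [-1.1 -0.5 -1.1] M [-0.07 -0.01 -0.03] op 87.9 q [ 0.35  0.81 -0.52  1.46  0.44  0.99 -0.31]
```

```bash

python3 -m creep '[-6,-9,10,0,0,-0.8,0,0,20,0,0,0,0,0,20,0,0,0,0,0,10,0,0,0,0,0,0,0,0,0]' 88
python3 - <<'E'
from h import *
delta(.6458,-.1083,.1,1.56)
E
```

```text
clock: 22.4
tool_pos: [0.6471, -0.1068, 0.1516]
eef_rot: [0.715, 0.7, 0.0, -0.0]
contact_force: [-0.3, 0.0, -0.1]
opening: 0.997
shift [-1.6 -1.3 51.6] turn [ 0.02 -0.04 -0.59] yaw now 1.5497 clock 22.4 F [-0.3  0.  -0.1] M [-0.04 -0.04 -0.01] op 87.8 q [ 0.35  0.87 -0.49  1.53  0.49  0.87 -0.34]
```

```bash

python3 -m creep '[-1.5,-1,10,0,0,-0.5,0,0,20,0,0,0,0,0,20,0,0,0,0,0,10,0,0,0,0,0,0,0,0,0]' 88
python3 - <<'E'
from h import *
delta(.6458,-.1083,.081,1.56)
E
```

```text
clock: 22.82
tool_pos: [0.6505, -0.1091, 0.0943]
eef_rot: [0.713, 0.702, 0.003, 0.004]
contact_force: [0.3, -0.1, 0.8]
opening: 1.0
shift [ 0.8 -4.9 13.3] turn [ 0.58  0.04 -0.27] yaw now 1.5553 clock 22.82 F [ 0.3 -0.1  0.8] M [-0.06  0.    0.04] op 88.1 q [ 0.33  0.94 -0.45  1.56  0.54  0.76 -0.37]
```

```bash

python3 -m creep '[1,-4,6,0.5,0,-0.3,0,-1,5,0,0,0,0,0,2,0,0,0,0,0,0,0,0,0]' 88
python3 - <<'E'
from h import *
delta(.6458,-.1083,.081,1.56)
E
python3 -m creep '[0,0,0,0,0,0,0,0,0,0,0,0,0,0,0,0,0,0,0,0,0,0,0,0]' 45 40
python3 -m creep '[0,0,0,0,0,0,0,0,0,0,0,0]'
python3 - <<'E'
from h import *
delta(.648,-.1085,.081,1.691)
E
```

```text
clock: 23.15
tool_pos: [0.6471, -0.108, 0.0831]
eef_rot: [0.711, 0.703, 0.001, 0.002]
contact_force: [0.2, 0.5, 0.8]
opening: 0.996
shift [-0.3 -1.3  2.1] turn [0.27 0.05 0.01] yaw now 1.5602 clock 23.15 F [0.2 0.5 0.8] M [ 0.03 -0.06  0.01] op 87.8 q [ 0.33  0.95 -0.45  1.57  0.55  0.74 -0.38]
clock: 23.48
tool_pos: [0.6477, -0.1081, 0.0848]
eef_rot: [0.711, 0.703, 0.002, 0.003]
contact_force: [-8.1, -0.5, 4.1]
opening: 0.718
clock: 23.65
tool_pos: [0.6458, -0.1081, 0.0847]
eef_rot: [0.711, 0.703, 0.0, 0.001]
contact_force: [1.6, -0.5, -1.7]
opening: 0.673
shift [-0.3  2.2  3.7] turn [ 0.14  0.1  -7.5 ] yaw now 1.5601 clock 23.65 F [ 1.6 -0.5 -1.7] M [ 0.01 -0.6   0.02] op 59.3 q [ 0.33  0.95 -0.45  1.57  0.55  0.74 -0.38]
```

```bash

python3 -m creep '[0,0,0,0,0,-3,0,1,0,0,0,-3,0,2,0,0,0,-3]' - 50
python3 - <<'E'
from h import *
delta(.648,-.1085,.084,1.691)
E
```

```text
clock: 23.9
tool_pos: [0.6487, -0.1097, 0.0846]
eef_rot: [0.652, 0.758, -0.001, 0.002]
contact_force: [-9.0, -2.0, 10.1]
opening: 0.677
shift [ 1.3 -0.5  0.6] turn [0.09 0.28 1.71] yaw now 1.7209 clock 23.9 F [-9.  -2.  10.1] M [-0.35  1.74 -0.45] op 59.6 q [ 0.35  0.96 -0.49  1.56  0.59  0.77 -0.25]
```

```bash

python3 -m creep '[1,2,-0.3,0,0,1.5,0,4,0,-0.5,0,0.2]' 
python3 - <<'E'
from h import *
delta(.648,-.1085,.084,1.691)
E
```

```text
clock: 24.07
tool_pos: [0.649, -0.1091, 0.0847]
eef_rot: [0.663, 0.748, -0.003, 0.001]
contact_force: [-16.6, -0.5, 15.7]
opening: 0.673
shift [ 0.7 -1.   0.7] turn [-0.11  0.32  0.02] yaw now 1.6913 clock 24.07 F [-16.6  -0.5  15.7] M [0.11 3.26 0.37] op 59.3 q [ 0.34  0.96 -0.48  1.56  0.59  0.77 -0.27]
```

Same contact position as before (0.649, −0.109). I relax, release and look.

```bash

python3 -m creep '[0,0,-0.3,0,0,0,0,0,0,0,0,0]' 
python3 -m creep '[0,0,0,0,0,0,0,0,0,0,0,0,0,0,0,0,0,0,0,-2,0,0,0,0]' 86
python3 - <<'E'
from h import *
delta(.648,-.1085,.084,1.691)
E
python3 -m creep '[0,-3,-3,0,0,0,0,0,-10,0,0,0,0,0,-25,0,0,0,0,0,-30,0,0,0,0,0,-30,0,0,0]' 88
python3 -m creep '[-10,0,-35,0,0,0,-25,0,-35,0,0,0,-25,0,-20,0,0,0,0,0,0,0,0,0]' 
python3 - <<'E'
from h import *
M,st=delta(.648,-.1085,.105,1.691)
s=snapshot("wrist");s=snapshot("wrist");B=(.648,-.1085,.12)
c=proj(s,[[.648,-.1085,.1]])[0].astype(int);print(c)
cr=(c[0]-45,max(0,c[1]-42),c[0]+45,max(0,c[1]-42)+84)
overlay(s,B,[],"w21.png",cr,7,dz=0);overlay(s,None,[],"w21b.png",cr,7,dz=0)
E
```

```text
clock: 24.23
tool_pos: [0.6489, -0.1088, 0.0848]
eef_rot: [0.663, 0.748, -0.002, 0.001]
contact_force: [-1.1, -0.3, 0.9]
opening: 0.676
clock: 24.57
tool_pos: [0.6497, -0.1089, 0.0855]
eef_rot: [0.664, 0.748, -0.0, 0.003]
contact_force: [-0.4, 0.6, -0.0]
opening: 0.954
shift [ 0.6 -1.7  1.5] turn [ 0.23  0.32 -0.08] yaw now 1.6896 clock 24.57 F [-0.4  0.6 -0. ] M [ 0.02 -0.1  -0.01] op 84.0 q [ 0.34  0.96 -0.48  1.56  0.59  0.76 -0.28]
clock: 24.98
tool_pos: [0.6411, -0.109, 0.1818]
eef_rot: [0.664, 0.748, -0.005, -0.002]
contact_force: [1.3, 0.0, -0.6]
opening: 1.003
clock: 25.32
tool_pos: [0.6518, -0.1665, 0.2866]
eef_rot: [0.661, 0.75, 0.0, 0.003]
contact_force: [0.8, -1.1, 0.8]
opening: 0.995
shift [ 58.8   2.8 181.3] turn [0.22 0.24 0.3 ] yaw now 1.6962 clock 25.32 F [ 0.8 -1.1  0.8] M [-0.1  -0.12 -0.01] op 87.7 q [ 0.47  0.76 -0.59  1.34  0.43  1.17 -0.04]
[257 123]
```

View pics/w21.png

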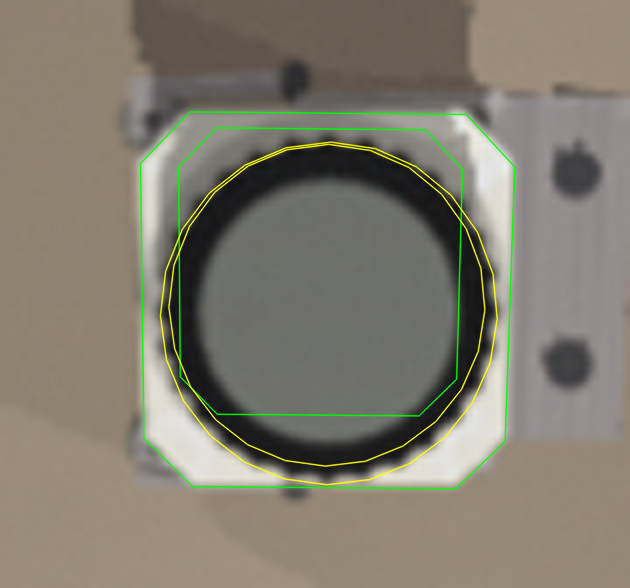

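View pics/w21b.png

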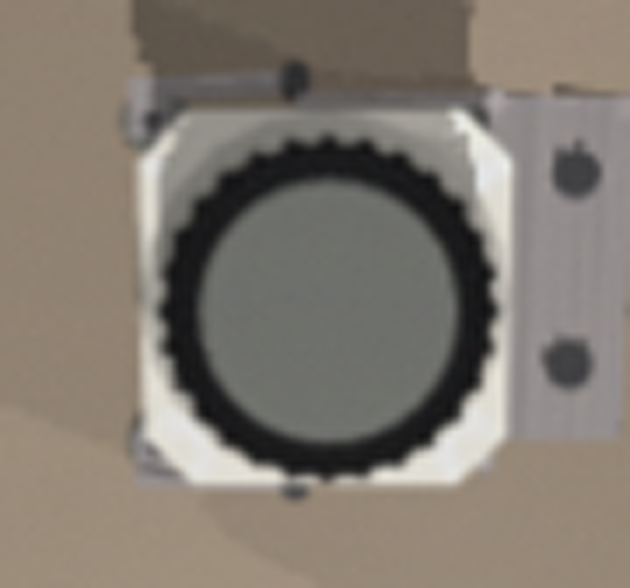

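```bash

python3 - <<'E'
from h import *
t=snapshot("top");cv2.imwrite("pics/top9.png",t["color"][:,:,::-1])
for n in("tape","spray","bottle_mid","cap"):print(n,[(np.round(d["xy"]).tolist(),round(d["score"],2)) for d in find_in(n,"top")])
overlay(snapshot("scene"),None,[],"s22.png",(130,110,350,310),3.4)
E
```

```text
tape [([139.0, 212.0], 0.84), ([298.0, 174.0], 0.55)]
spray []
bottle_mid [([300.0, 176.0], 0.86), ([283.0, 167.0], 0.72)]
cap [([300.0, 165.0], 0.59)]
```

View pics/top9.png

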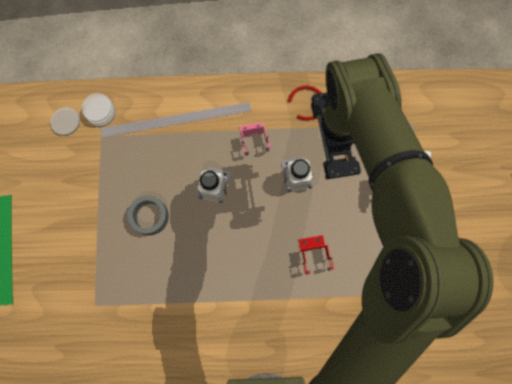

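View pics/s22.png

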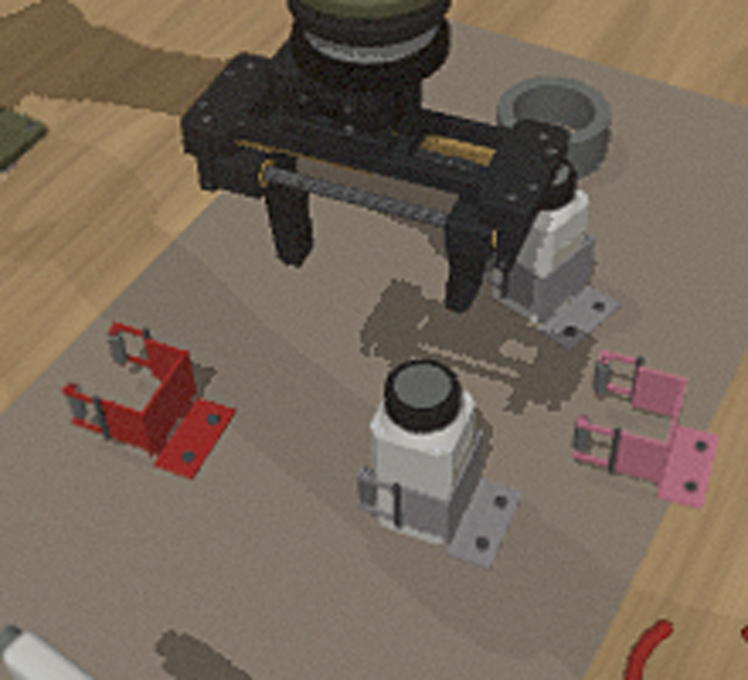

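```bash
python3 -c "
from plant import *
print(get_state()['clock'],get_state()['contact_force']);print(finish_job())"
```

```text
25.7167 [0.31154654 0.54110082 0.89269892]
the job is handed in; nothing more can be done
None
```

The loose bottle is in the empty grey clip with its cap screwed tight, and I handed the job in at 25.7 s.

- **Placing:** I carried the bottle upright by its body and slid it along the bench into the clip. The push peaked at about 20 N, then the force dropped as it went in. The wrist view showed it on its seat with both rollers on the front chamfers.
- **Cap:** I took the cap and turned it clockwise about 2.9 rad. Torque stayed near 0.1 N m until the stop, where it rose to about 1 N m.
- **What went wrong:** That last torque twisted the seated bottle about 7° in its clip. I gripped it by the body again, squared it and pushed it home.
- **Last checks:** The bottle outline again matches the seat pose to about half a millimetre, and the neighbour and tape stand where they were. The gripper is open and clear. In the last top view the arm hid the spray, so the network did not find it; it still showed in the wrist and scene views. I did not measure the cap's tightness again after the re-seating.

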